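# Make up two pipe-repair kits in the fittings store

### The job

Make up two repair kits from the loose stock, one part to a bay, each standing upright on the bay floor as it stood on the table: the low blue tray gets the tall steel sleeve, the brass plug and the steel pipe clip; the low red tray, which already holds a black rubber bush, gets the steel reducer and the yellow cap in its two free bays. Leave the bush, the short steel sleeve and the green cap where they are, and let go of everything at the end.

Things in the scene. Friction and masses are not known exactly. Their poses are not given: they have to be found in the camera images.
- tray_blue: Blue plastic kit tray, fixed to the table, low-rimmed, 84 x 244 mm: three square bays in one row along its own y axis, each 76 x 76 mm inside, centres at y = -80, 0 and +80 mm (x = 0). Walls and the two white dividers are 4 mm thick; the bay floor is 4 mm above the table and the wall tops 12 mm. Origin at the centre of its underside, z up. All three bays are empty at the start.
- tray_red: Red plastic kit tray, fixed to the table, low-rimmed, 84 x 244 mm: three square bays in one row along its own y axis, each 76 x 76 mm inside, centres at y = -80, 0 and +80 mm (x = 0). Walls and the two white dividers are 4 mm thick; the bay floor is 4 mm above the table and the wall tops 12 mm. Origin at the centre of its underside, z up. The bay at y = +80 mm holds the black bush at the start; the bays at y = 0 and -80 mm are empty.
- sleeve_tall: Tall stainless steel pipe sleeve: a plain tube open at both ends, outer diameter 44 mm, bore 36 mm, 70 mm tall, about 0.25 kg. Origin at the centre of its underside, z up its axis. Stands loose and upright on the table at the start.
- plug: Brass pipe plug, about 0.25 kg: a hexagonal foot 44 mm across flats and 18 mm high, then a threaded stub of 33 to 35 mm diameter up to 52 mm height; grip the stub. Origin at the centre of its underside, z up its axis. Stands loose and upright on the table at the start.
- clip: Dark steel pipe clip, about 0.18 kg: a foot plate 60 mm (its x) x 30 mm (its y) x 8 mm high, on it an upright ring 20 mm thick along its y, outer diameter 55 mm, hole 37 mm, whose centre is 33 mm and whose top is 60 mm above the underside. Grip the ring across its 20 mm thickness (fingers closing along y), near the top. Origin at the centre of its underside, z up its axis. Stands loose and upright on the table at the start.
- reducer: Stainless steel pipe reducer, about 0.25 kg, wide end down: 56 mm diameter up to 14 mm height, then a cone to 36 mm diameter at 32 mm height, then a straight 36 mm neck up to 70 mm; dark disc on top. Grip the neck. Origin at the centre of its underside, z up its axis. Stands loose and upright on the table at the start.
- cap_yellow: Yellow plastic pipe end cap, about 0.05 kg: flange of 56 mm diameter, 6 mm high, below a closed round body of 44 mm diameter up to 44 mm height. Origin at the centre of its underside, z up its axis. Stands loose and upright on the table at the start.
- bush: Black rubber bush, diameter 48 mm, 34 mm tall, with a light metal disc on top; already in the red tray's bay at y = +80 mm, to be left there. Origin at the centre of its underside, z up.
- sleeve_short: Short stainless steel pipe sleeve, in no kit: the same tube as the tall one (outer diameter 44 mm) but only 35 mm tall. To be left alone. Origin at the centre of its underside, z up its axis. Stands loose and upright on the table at the start.
- cap_green: Green plastic end cap, in no kit: same shape and size as the yellow one. To be left alone. Origin at the centre of its underside, z up its axis. Stands loose and upright on the table at the start.
Not all that is in view belongs to the job. What is shaped like the sleeve_tall but pink is not meant. What is shaped like the cap_yellow but pink is not meant.

How it is judged:
At the end, for the whole second after the job is handed in: Each kit part and the bush in its own bay of its tray: within 24 mm of a bay centre along tray x and y, origin at most 8 mm above the tray's underside, tilt under 0.12 rad, over 50 mm apart, released, at rest. Short sleeve and green cap upright within 15 mm of their start (x of sleeve_tall in the frame of tray_blue between -0.024 and 0.024 m and (y of sleeve_tall in the frame of tray_blue between -0.104 and -0.056 m or y of sleeve_tall in the frame of tray_blue between -0.024 and 0.024 m or y of sleeve_tall in the frame of tray_blue between 0.056 and 0.104 m) and z of sleeve_tall in the frame of tray_blue between 0 and 0.008 m and angle between each of sleeve_tall, plug, clip, reducer, cap_yellow, bush, sleeve_short, cap_green's own z axis and vertical below 0.12 rad and linear speed of each of sleeve_tall, plug, clip, reducer, cap_yellow, bush below 0.02 m/s and angular speed of each of sleeve_tall, plug, clip, reducer, cap_yellow, bush below 0.2 rad/s and contact force between the fingers and sleeve_tall below 0.1 N and x of plug in the frame of tray_blue between -0.024 and 0.024 m and (y of plug in the frame of tray_blue between -0.104 and -0.056 m or y of plug in the frame of tray_blue between -0.024 and 0.024 m or y of plug in the frame of tray_blue between 0.056 and 0.104 m) and z of plug in the frame of tray_blue between 0 and 0.008 m and contact force between the fingers and plug below 0.1 N and x of clip in the frame of tray_blue between -0.024 and 0.024 m and (y of clip in the frame of tray_blue between -0.104 and -0.056 m or y of clip in the frame of tray_blue between -0.024 and 0.024 m or y of clip in the frame of tray_blue between 0.056 and 0.104 m) and z of clip in the frame of tray_blue between 0 and 0.008 m and contact force between the fingers and clip below 0.1 N and horizontal distance between each of plug, clip and sleeve_tall above 0.05 m and horizontal distance between clip and plug above 0.05 m and x of reducer in the frame of tray_red between -0.024 and 0.024 m and (y of reducer in the frame of tray_red between -0.104 and -0.056 m or y of reducer in the frame of tray_red between -0.024 and 0.024 m or y of reducer in the frame of tray_red between 0.056 and 0.104 m) and z of reducer in the frame of tray_red between 0 and 0.008 m and contact force between the fingers and reducer below 0.1 N and x of cap_yellow in the frame of tray_red between -0.024 and 0.024 m and (y of cap_yellow in the frame of tray_red between -0.104 and -0.056 m or y of cap_yellow in the frame of tray_red between -0.024 and 0.024 m or y of cap_yellow in the frame of tray_red between 0.056 and 0.104 m) and z of cap_yellow in the frame of tray_red between 0 and 0.008 m and contact force between the fingers and cap_yellow below 0.1 N and x of bush in the frame of tray_red between -0.024 and 0.024 m and (y of bush in the frame of tray_red between -0.104 and -0.056 m or y of bush in the frame of tray_red between -0.024 and 0.024 m or y of bush in the frame of tray_red between 0.056 and 0.104 m) and z of bush in the frame of tray_red between 0 and 0.008 m and contact force between the fingers and bush below 0.1 N and horizontal distance between each of cap_yellow, bush and reducer above 0.05 m and horizontal distance between bush and cap_yellow above 0.05 m and distance of each of sleeve_short, cap_green from where it was at the start of the episode below 0.015 m); the robot touches nothing.
It fails at once if the short sleeve is moved more than 15 mm or tipped (distance of sleeve_short from where it was at the start of the episode above 0.015 m or angle between sleeve_short's own z axis and vertical above 0.3 rad).
It fails at once if the green cap is moved more than 15 mm or tipped (distance of cap_green from where it was at the start of the episode above 0.015 m or angle between cap_green's own z axis and vertical above 0.3 rad).
It fails at once if the black bush is moved more than 15 mm or tipped (distance of bush from where it was at the start of the episode above 0.015 m or angle between bush's own z axis and vertical above 0.3 rad).
It also fails if it takes over 128 s, if anything falls off the work surface, if the arm or the gripper's body presses on something with over 40 N, if the wrist force passes 120 N, or if a joint passes its speed limit or range.

### The arm

A 6-joint arm with a two-finger parallel gripper is mounted at the origin on the work surface. World frame = base frame: x ahead of the robot, y to its left, z up, the work surface at z = 0. Lengths are in m, angles in rad, forces in N, time in s.
With the tool pointing down it reaches from about 0.25 to 0.725 m from the base axis. Payload 4 kg.
Tool frame: the origin (TCP) lies at the very end of the fingers, on their centre line; the grasp point (between the pads) lies 19 mm behind it; x points along the fingers, y is the direction in which the jaws open and shut, and the axes are right-handed (so a half turn about x gives the same grasp; the last joint's range is limited). The gripper opens to 85 mm and grips with 20 to 120 N. Pads are 22 mm wide; open, the fingers measure 114 mm over their backs; the gripper's body (76 mm by 85 mm) begins 54 mm behind the grasp point. The pads swing forward as they close: fully open they stand 13 mm farther back than shut.
Start: joints at [-1.102, 0.241, 0.005, 1.335, 0, 1.571], TCP at [0.226, -0.446, 0.231] pointing down, gripper open.
Joint ranges: [-2.72, 2.72], [-1.05, 1.87], [-1.09, 1.28], [-1.99, 2.15], [-1.42, 1.44], [-3.14, 3.14]. Speed limits (rad/s): [2.79, 2.79, 3.14, 3.14, 3.14, 3.14].

### API

Orientations are given as a rotation vector (axis times angle).
In Python, from rig import env gives the robot as it stands. The module is installed in compiled form; this text tells all that it offers.
- The arm moves only by the tool move_arm, never from a script. Its argument "motion" is text: rows parted by semicolons, each of 4 numbers parted by spaces: the shift along the tool's x, y, z as a fraction of full scale, then the turn about the tool's x as a fraction of full scale. In form: x y z spin; .... A call has 1 to 12 rows; each row shifts and turns the commanded pose from where the row before left it, along the tool's axes as they then stand; what a row does not reach is not made up. Full scale, the value 1, is 30 cm for a shift and 2 rad for a turn. A row lasts 1/12 s, in which the tool goes at most 41.7 mm and 7.16 degrees, less where a joint would pass 70% of its speed; a pose out of reach is approached as far as the arm can. A call with a number of a shift or a turn outside -1 to 1 is refused whole. A call with a gripper value outside its range is refused whole. "gripper" is the closure, from -1 (fully open) to 1 (shut), set as the call begins (left out, the last holds). The fingers move at their own pace and stop on an object; "squeeze" is the grip in N (left out, the last holds). Time passes only in rows, so rows that do not move let the fingers close. It gives the time, the measured TCP pose, the force and the opening at its end, in the units of the state.
- env.get_obs(): the state, without advancing time (a new reading comes with each control period).
- env.read_camera(name): name is "scene" or "top" or "wrist"; returns the picture (384x512x3 uint8, red, green, blue); there is no depth.
- env.get_calibration(name): a dict with "vertical_fov" (degrees; the focal length in pixels is half the picture's height over the tangent of half this angle, whatever the lens; pixels are square), "cx", "cy" (the principal point, pixels), "k1" (the pictures are not rectified: a ray, as slopes to the right and down, at radius r is drawn at 1 + k1 r^2 times it, then the intrinsics apply), "rvec" (rotation vector, rad) and "tvec" (3), from world to camera coordinates, as OpenCV has them; the wrist camera has in their place "tool_from_camera" (4x4, takes a point from camera to tool coordinates, whose origin is the TCP and whose axes are the tool frame's). Camera axes: x right, y down, z forward; pixel columns grow to the right and rows downward; lengths in m; the calibration is good to about 2 mm. A picture is of the moment at which its call begins: read the wrist's pose just before it. get_calibration takes no time and is no camera call.
- env.job_done(): hands the job in, once; it reports no verdict.
The state is a dict: "time": time; "joint_positions": joint angles; "dq": joint speeds; "effort": joint torques, N m; "ee_pos": TCP position; "eef_rot": TCP orientation; "force": force on the tool from outside, world axes, zero at the start; "moment": the same for the moment, N m; "opening": finger opening in m.
Only numpy, scipy, OpenCV 4.12 (cv2) and the standard library are available. Lean on these libraries where they do the work, as an engineer would, in place of code of your own. Each camera call takes 0.05 s, during which the arm holds its last target.

## Working session

There is one attempt and no reset: what is moved stays moved. The work goes in short steps, Python scripts to look and compute and a tool call to move; the robot and the scene stay as the last step left them, time stands still between calls to the robot, and variables do not carry over. Pictures are saved under pics/ and viewed, and the job is handed in when it is done.

Besides the shell and the picture viewer there is one more tool, called after "Emit:" as a command line: name --argument value ..., lists and objects as JSON in quotes. move_arm: Moves the arm, as the interface text tells. Its arguments: {"type":"object","properties":{"motion":{"type":"string"},"gripper":{"type":"number"},"squeeze":{"type":"number"}},"required":["motion"]}

```bash
ls; mkdir -p pics
python3 - <<'E'
from rig import env
import cv2
print(env.get_obs())
for n in ("scene","top","wrist"):
    print(n,env.get_calibration(n))
for n in ("scene","top"):
    im=env.read_camera(n); cv2.imwrite(f"pics/{n}0.png",cv2.resize(im[:,:,::-1],(800,600),interpolation=cv2.INTER_CUBIC))
    cv2.imwrite(f"pics/{n}0_raw.png",im[:,:,::-1])
E
```

```text
pics
{'time': 0.0, 'joint_positions': array([-1.10200636e+00,  2.41448446e-01,  3.72641606e-03,  1.33519633e+00,
        2.71529231e-05,  1.57078308e+00]), 'dq': array([-1.22444381e-03,  2.92450372e-04, -7.58317171e-04, -9.06002012e-05,
       -6.10194811e-04,  9.72062846e-04]), 'effort': array([-8.82948480e-04, -3.72315109e+01,  2.52409726e+01,  1.71263935e-02,
       -7.78697631e-05, -3.48565848e-06]), 'ee_pos': array([ 0.22562616, -0.44549184,  0.23039608]), 'eef_rot': array([ 1.9606959 ,  0.47039617, -1.96163637]), 'force': array([3.07138550e-01, 9.52810439e-01, 2.13525781e-04]), 'moment': array([-0.01809037,  0.00232421,  0.01668853]), 'opening': 0.08562539102605116}
scene {'vertical_fov': 50.50857874679881, 'cx': 256.2505361013869, 'cy': 192.00365150102638, 'k1': -0.04959715824255275, 'rvec': array([ 1.76472892,  1.93742915, -0.66357225]), 'tvec': array([ 0.04205558, -0.43220331,  1.33837073])}
top {'vertical_fov': 56.06033957148547, 'cx': 254.71363400965188, 'cy': 193.65771979889936, 'k1': -0.03326457083976965, 'rvec': array([ 2.17514075, -2.13222109,  0.1532099 ]), 'tvec': array([0.00165761, 0.57337924, 0.87015327])}
wrist {'vertical_fov': 63.86244017454561, 'cx': 246.71602194640303, 'cy': 186.39822320695953, 'k1': 0.026591324286204768, 'tool_from_camera': array([[-2.69758545e-05, -2.65481188e-01,  9.64116040e-01,
        -1.42744477e-01],
       [ 9.99999997e-01,  6.35803842e-05,  4.54875228e-05,
         1.85197628e-04],
       [-7.33749498e-05,  9.64116038e-01,  2.65481185e-01,
        -6.67983495e-02],
       [ 0.00000000e+00,  0.00000000e+00,  0.00000000e+00,
         1.00000000e+00]])}
```

View pics/scene0.png

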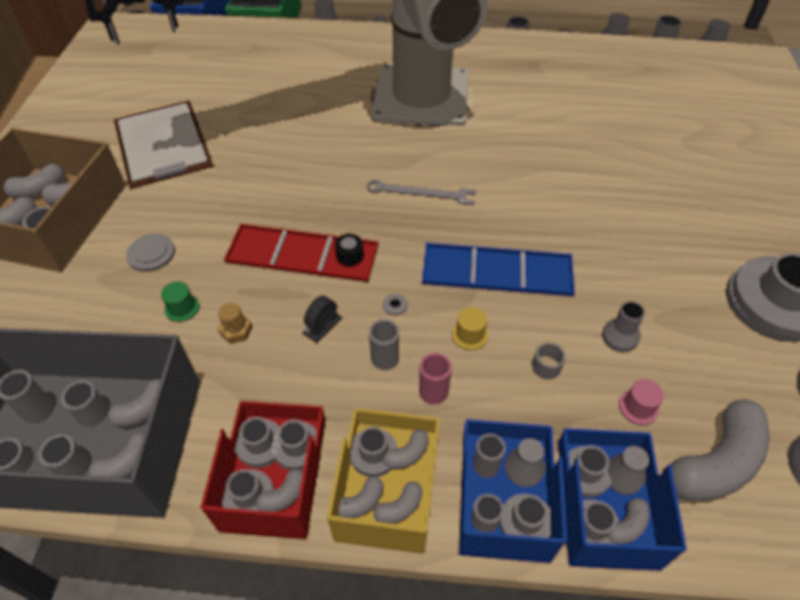

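View pics/top0.png

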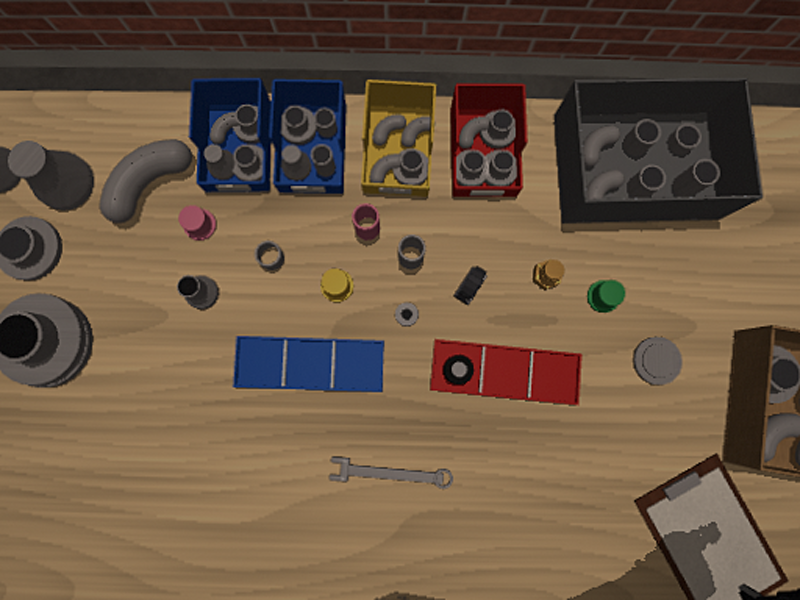

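The scene view shows the tall sleeve at (385,343) with a pink sleeve at (435,378). The clip is at (322,318), the plug at (233,322), the yellow cap at (471,328) and the pink cap at (643,400). The reducer is at (625,325), the short sleeve at (548,360) and the green cap at (178,300). The trays are in the middle, with the bush in the left bay of the red one in the top view. I'll enlarge the top view to measure.

Run:
```python
import cv2
im=cv2.imread("pics/top0_raw.png")
def crop(x0,y0,x1,y1,s,n):
    c=cv2.resize(im[y0:y1,x0:x1],None,fx=s,fy=s,interpolation=cv2.INTER_CUBIC)
    for x in range((x0+9)//10*10,x1,10):
        cv2.line(c,((x-x0)*s,0),((x-x0)*s,6 if x%50 else 16),(255,255,255),1)
        if x%50==0: cv2.putText(c,str(x),((x-x0)*s+2,14),0,.45,(0,0,0),1)
    for y in range((y0+9)//10*10,y1,10):
        cv2.line(c,(0,(y-y0)*s),(6 if y%50 else 16,(y-y0)*s),(255,255,255),1)
        if y%50==0: cv2.putText(c,str(y),(18,(y-y0)*s+4),0,.45,(0,0,0),1)
    cv2.imwrite(n,c)
crop(105,125,265,260,5,"pics/t_l.png")
crop(245,125,405,265,5,"pics/t_r.png")
```

```text
(no output)
```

View pics/t_l.png

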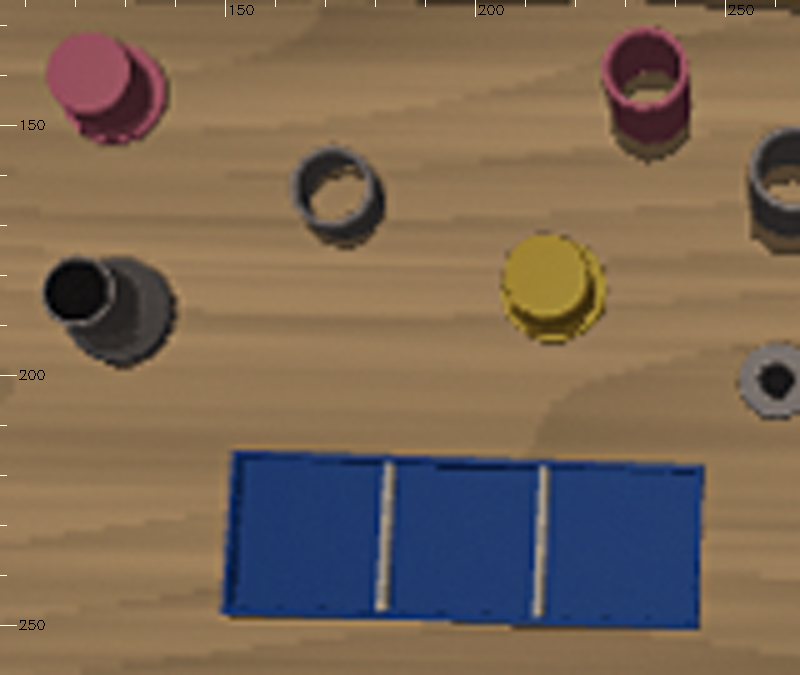

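View pics/t_r.png

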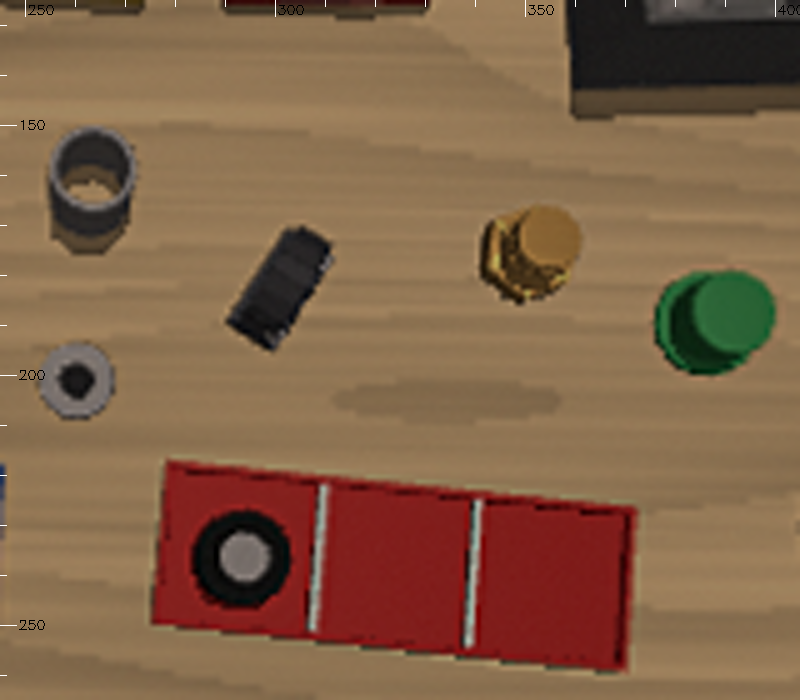

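The top view shows the tall steel sleeve's rim at (263.4,158.6) and the pink look-alike at (234,138), which I'll leave. The yellow cap top is at (214,180) and the pink cap, also left, is at (123,140). The reducer disc is at (120.4,183), the plug top at (355.4,172.2), and the clip at about (301.5,182), a dark slanted block. The short sleeve is at (172,163) and the green cap at (392,187). The steel tall sleeve and yellow cap match by colour. Next I turn these pixels into positions.

```bash
cat > h.py <<'E'
import numpy as np, cv2
from scipy.optimize import brentq
from scipy.spatial.transform import Rotation as Ro
from rig import env
def cam(n,obs=None):
    c=env.get_calibration(n)
    f=192/np.tan(np.radians(c["vertical_fov"]/2))
    if n=="wrist":
        o=obs; T=np.eye(4); T[:3,:3]=Ro.from_rotvec(o["eef_rot"]).as_matrix(); T[:3,3]=o["ee_pos"]
        M=T@np.array(c["tool_from_camera"]); R=M[:3,:3].T; t=-R@M[:3,3]
    else:
        R=Ro.from_rotvec(c["rvec"]).as_matrix(); t=np.array(c["tvec"])
    return dict(f=f,cx=c["cx"],cy=c["cy"],k1=c["k1"],R=R,t=t)
def ray(C,px):
    d=np.array([(px[0]-C["cx"])/C["f"],(px[1]-C["cy"])/C["f"]])
    u=d.copy()
    for _ in range(20): u=d/(1+C["k1"]*(u@u))
    o=-C["R"].T@C["t"]; return o, C["R"].T@np.array([u[0],u[1],1])
def at_z(C,px,z):
    o,r=ray(C,px); return (o+r*(z-o[2])/r[2])
def proj(C,P):
    P=np.atleast_2d(P); q=P@C["R"].T+C["t"]; u=q[:,:2]/q[:,2:]; r2=(u**2).sum(1,keepdims=True)
    u=u*(1+C["k1"]*r2); return u*C["f"]+[C["cx"],C["cy"]]
E
python3 - <<'E'
from h import *
C=cam("top")
pts=dict(reducer=(120.4,183,.07),yellow=(214,180,.044),short=(171.8,163,.035),sleeve=(263.4,158.6,.07),plug=(355.4,172.2,.052),green=(392,187.4,.044),bush=(294,236.4,.038),clipA=(245+250/5,125+335/5,.03),clipB=(245+316/5,125+237/5,.03),clipc=(301.5,182,.045))
for k,(u,v,z) in pts.items(): print(k,at_z(C,(u,v),z).round(4))
for n,cs in dict(blue=[(151.6,215.2),(245.8,218.2),(244.6,251.0),(149.4,248)],red=[(278.4,217),(372.4,226.6),(370.4,259),(275.4,249.4)]).items():
    P=np.array([at_z(C,c,.012) for c in cs])
    print(n,P.round(4).tolist(),P.mean(0).round(4),[np.linalg.norm(P[i]-P[(i+1)%4]).round(4) for i in range(4)])
    d=P[0]-P[1]+P[3]-P[2]; print(" ydir deg from world y",np.degrees(np.arctan2(-d[0],d[1])))
E
```

```text
reducer [0.5886 0.3426 0.07  ]
yellow [0.6052 0.1163 0.044 ]
short [0.6487 0.2271 0.035 ]
sleeve [ 0.6568 -0.0065  0.07  ]
plug [ 0.6311 -0.2392  0.052 ]
green [ 0.5956 -0.3342  0.044 ]
bush [ 0.4681 -0.0867  0.038 ]
clipA [ 0.5808 -0.0896  0.03  ]
clipB [ 0.6325 -0.1234  0.03  ]
clipc [ 0.6045 -0.1042  0.045 ]
blue [[0.5155, 0.2776, 0.012], [0.5127, 0.0346, 0.012], [0.4293, 0.0358, 0.012], [0.4317, 0.2785, 0.012]] [0.4723 0.1566 0.012 ] [np.float64(0.243), np.float64(0.0835), np.float64(0.2427), np.float64(0.0837)]
 ydir deg from world y -0.6136144533820049
red [[0.5175, -0.0492, 0.012], [0.4974, -0.2924, 0.012], [0.4147, -0.2854, 0.012], [0.4348, -0.0425, 0.012]] [ 0.4661 -0.1674  0.012 ] [np.float64(0.244), np.float64(0.0829), np.float64(0.2437), np.float64(0.083)]
 ydir deg from world y -4.727095560401724
```

Tray sizes come out at 243–244 × 83 mm, as given. I'll overlay the models in both views to check these fixes, the clip in particular.

```bash
cat > ov.py <<'E'
from h import *
def circ(x,y,z,d):
    a=np.linspace(0,2*np.pi,40); return np.c_[x+d/2*np.cos(a),y+d/2*np.sin(a),np.full(40,z)]
def clip(x,y,yaw):
    c,s=np.cos(yaw),np.sin(yaw); R=np.array([[c,-s],[s,c]])
    L=[]
    for z in (0,.008):
        q=np.array([[30,15],[-30,15],[-30,-15],[30,-15],[30,15]])/1000@R.T; L.append(np.c_[q+[x,y],np.full(5,z)])
    a=np.linspace(0,2*np.pi,40)
    for yy in (-.01,.01):
        q=np.c_[.0275*np.cos(a),np.full(40,yy)]@R.T; L.append(np.c_[q+[x,y],.033+.0275*np.sin(a)])
    return L
E
cat > ov1.py <<'E'
from ov import *
import sys
cx,cy,yaw=map(float,sys.argv[1:4])
L=[]
for x,y,zs in [(.5886,.3426,[(0,.056),(.07,.036)]),(.6052,.1163,[(0,.056),(.044,.044)]),(.6568,-.0065,[(0,.044),(.07,.044)]),(.6311,-.2392,[(.018,.044),(.052,.034)]),(.4681,-.0867,[(.038,.048)])]:
    L+=[circ(x,y,z,d) for z,d in zs]
L+=clip(cx,cy,np.radians(yaw))
for n,b in (("top",(105,130,405,250)),("scene",(140,160,430,270))):
    im=cv2.imread(f"pics/{n}0_raw.png"); C=cam(n); s=5
    x0,y0,x1,y1=b
    I=cv2.resize(im[y0:y1,x0:x1],None,fx=s,fy=s,interpolation=cv2.INTER_CUBIC)
    for l in L:
        p=((proj(C,l)-[x0,y0]+.5)*s).round().astype(int); cv2.polylines(I,[p],False,(0,255,0),1)
    m=I.shape[1]//2
    cv2.imwrite(f"pics/ov_{n}{sys.argv[4]}.png",np.vstack([I[:,:m],I[:,m:2*m]])[:1200])
    I2=np.vstack([I[:,:m],I[:,m:2*m]]); cv2.imwrite(f"pics/ov_{n}{sys.argv[4]}.png",cv2.resize(I2,None,fx=600/I2.shape[0],fy=600/I2.shape[0],interpolation=cv2.INTER_AREA) if I2.shape[0]>600 else I2)
E
python3 ov1.py .6055 -.1045 -33 a
```

```text
(no output)
```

View pics/ov_topa.png

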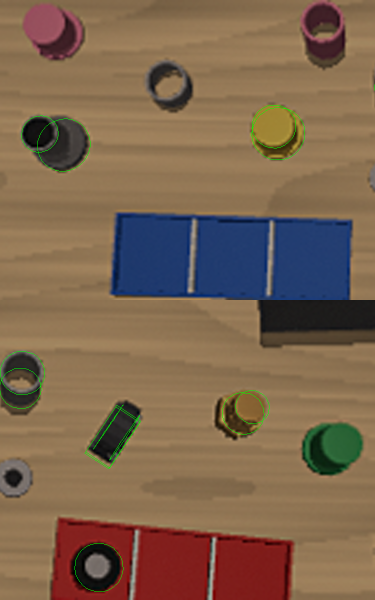

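View pics/ov_scenea.png

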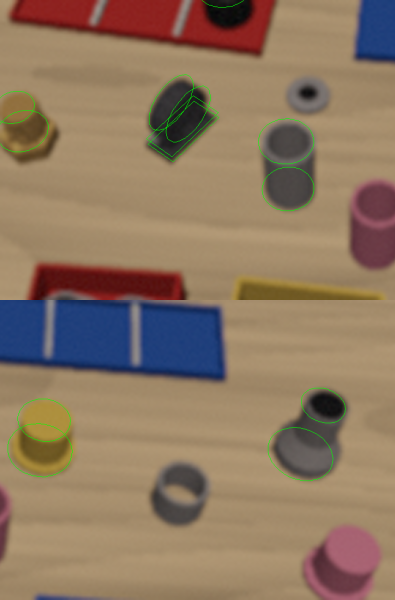

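The sleeve, cap and reducer match in both views. I'll enlarge the clip and plug.

```bash
cat > ov2.py <<'E'
from ov import *
import sys
cx,cy,yaw,px,py=map(float,sys.argv[1:6])
L=clip(cx,cy,np.radians(yaw))+[circ(px,py,0,.048),circ(px,py,.018,.048),circ(px,py,.052,.034)]
out=[]
for n,bs in (("top",((280,160,325,205),(335,150,380,195))),("scene",((185,182,230,227),(130,185,175,230)))):
    im=cv2.imread(f"pics/{n}0_raw.png"); C=cam(n); s=6.5; r=[]
    for x0,y0,x1,y1 in bs:
        I=cv2.resize(im[y0:y1,x0:x1],None,fx=s,fy=s,interpolation=cv2.INTER_CUBIC)
        for l in L:
            p=((proj(C,l)-[x0,y0]+.5)*s).round().astype(int); cv2.polylines(I,[p],False,(0,255,0),1)
        r.append(I)
    out.append(np.hstack(r))
cv2.imwrite(f"pics/ov2{sys.argv[6]}.png",np.vstack(out))
E
python3 ov2.py .6055 -.1045 -33 .6311 -.2392 a; python3 ov2.py .609 -.106 -33 .630 -.238 b
```

```text
(no output)
```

View pics/ov2a.png

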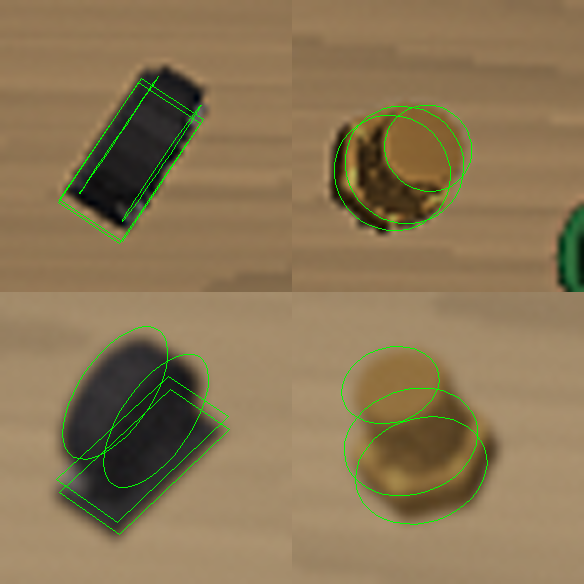

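View pics/ov2b.png

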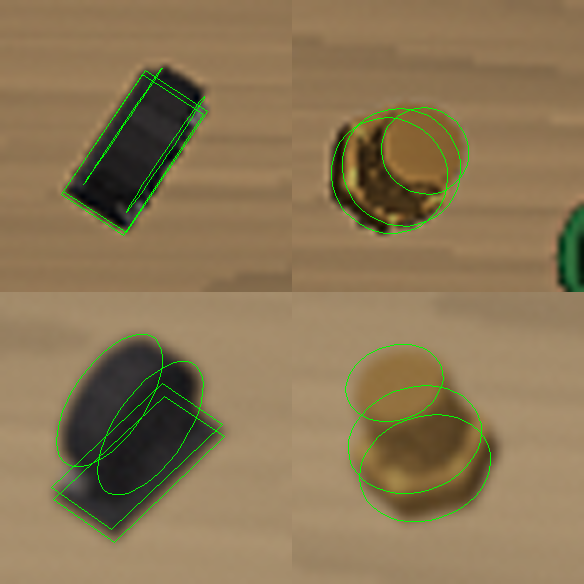

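```bash
cat > plan.py <<'E'
import sys
from h import *
# usage: plan x y z jawdeg  -> shift in tool axes (units of 0.3 m) and spin (units of 2 rad) from the current measured pose
def tray(n,yy,xx=0):
    (c,a)={"blue":((.4723,.1566),-.61),"red":((.4661,-.1674),-4.73)}[n]
    a=np.radians(a); return np.array(c)+[xx*np.cos(a)-yy*np.sin(a),xx*np.sin(a)+yy*np.cos(a)]
if __name__=="__main__":
    o=env.get_obs(); R=Ro.from_rotvec(o["eef_rot"]).as_matrix(); p=o["ee_pos"]
    print("t",round(float(o["time"]),2),"p",p.round(4),"open",round(float(o["opening"]),4),"F",o["force"].round(1),"tilt",np.degrees(np.arccos(-R[2,0])).round(2),"q",o["joint_positions"].round(2))
    yaw=np.degrees(np.arctan2(R[1,1],R[0,1])); print("jaw",yaw.round(2),"toolz",np.degrees(np.arctan2(R[1,2],R[0,2])).round(1))
    if len(sys.argv)>1:
        x,y,z,j=map(float,sys.argv[1:5])
        d=(j-yaw+90)%180-90
        # spin +about tool x (down) turns jaw by -angle in world
        print("jawturn",d.round(2),"spin units",(-np.radians(d)/2).round(4),"tool shift units",(R.T@(np.array([x,y,z])-p)/.3).round(4))
        Rn=R@Ro.from_rotvec([-np.radians(d),0,0]).as_matrix()
        print("shift if turned first",(Rn.T@(np.array([x,y,z])-p)/.3).round(4))
E
python3 plan.py .6568 -.0065 .18 0
python3 -c "
from plan import *
for n in ('blue','red'):
  for y in (-.08,0,.08): print(n,y,tray(n,y).round(4))"
```

```text
t 0.1 p [ 0.2257 -0.4456  0.2305] open 0.0855 F [0.  0.5 0.7] tilt 0.11 q [-1.1   0.24  0.    1.34  0.    1.57]
jaw -63.14 toolz -153.1
jawturn 63.14 spin units -0.551 tool shift units [ 0.1696 -0.6561 -1.9433]
shift if turned first [ 0.1696  1.4373 -1.4633]
blue -0.08 [0.4714 0.0766]
blue 0 [0.4723 0.1566]
blue 0.08 [0.4732 0.2366]
red -0.08 [ 0.4595 -0.2471]
red 0 [ 0.4661 -0.1674]
red 0.08 [ 0.4727 -0.0877]
```

Emit:
move_arm --motion "0 0 0 -0.055; 0 0 0 -0.055; 0 0 0 -0.055; 0 0 0 -0.055; 0 0 0 -0.055; 0 0 0 -0.055; 0 0 0 -0.055; 0 0 0 -0.055; 0 0 0 -0.055; 0 0 0 -0.056; 0 0 0 0; 0 0 0 0" --gripper -1 --squeeze 40

```text
time: 1.1
ee_pos: [0.2258, -0.4458, 0.2309]
eef_rot: [1.212, 1.209, -1.211]
force: [0.2, -0.6, 0.3]
opening: 0.0855
```

```bash
python3 plan.py .6568 -.0065 .18 0
```

```text
t 1.1 p [ 0.2258 -0.4458  0.2309] open 0.0855 F [ 0.2 -0.6  0.3] tilt 0.05 q [-1.1   0.24  0.    1.34 -0.    0.47]
jaw -0.16 toolz -90.2
jawturn 0.16 spin units -0.0014 tool shift units [ 0.1703  1.4326 -1.4684]
shift if turned first [ 0.1703  1.4368 -1.4643]
```

Emit:
move_arm --motion "0 0.03 -0.03 -0.0014; 0 0.06 -0.06 0; 0 0.08 -0.08 0; 0 0.08 -0.08 0; 0 0.08 -0.08 0; 0 0.08 -0.08 0; 0 0.08 -0.08 0; 0 0.08 -0.08 0; 0 0.08 -0.08 0; 0 0.08 -0.08 0; 0 0.08 -0.08 0; 0 0.08 -0.08 0"

```text
time: 2.1
ee_pos: [0.4932, -0.176, 0.2313]
eef_rot: [1.208, 1.21, -1.208]
force: [0.7, -2.0, -0.3]
opening: 0.0851
```

Emit:
move_arm --motion "0 0.08 -0.08 0; 0 0.08 -0.08 0; 0 0.08 -0.08 0; 0 0.08 -0.08 0; 0 0.08 -0.08 0; 0 0.08 -0.09 0; 0 0.05 -0.06 0; 0 0 -0.01 0; 0 0 0 0; 0 0 0 0"

```text
time: 2.93
ee_pos: [0.6501, -0.0094, 0.2309]
eef_rot: [1.206, 1.211, -1.208]
force: [-1.1, -0.9, 0.2]
opening: 0.085
```

```bash
python3 plan.py .6568 -.0065 .027 0
cat > w.py <<'E'
import sys
from h import *
n=sys.argv[1]; o=env.get_obs(); C=cam("wrist",o); im=env.read_camera("wrist")
cv2.imwrite(f"pics/{n}_raw.png",im[:,:,::-1]); I=cv2.resize(im[:,:,::-1],(800,600),interpolation=cv2.INTER_CUBIC)
import pickle; pickle.dump(C,open(f"pics/{n}.pkl","wb"))
cv2.imwrite(f"pics/{n}.png",I)
E
python3 w.py w1
```

```text
t 2.93 p [ 0.6501 -0.0094  0.2309] open 0.085 F [-1.1 -0.9  0.2] tilt 0.08 q [-0.01  0.56  0.47  1.49 -0.    1.55]
jaw 0.15 toolz -89.8
jawturn -0.15 spin units 0.0013 tool shift units [ 0.6796  0.0234 -0.0099]
shift if turned first [ 0.6796  0.0234 -0.01  ]
```

View pics/w1.png

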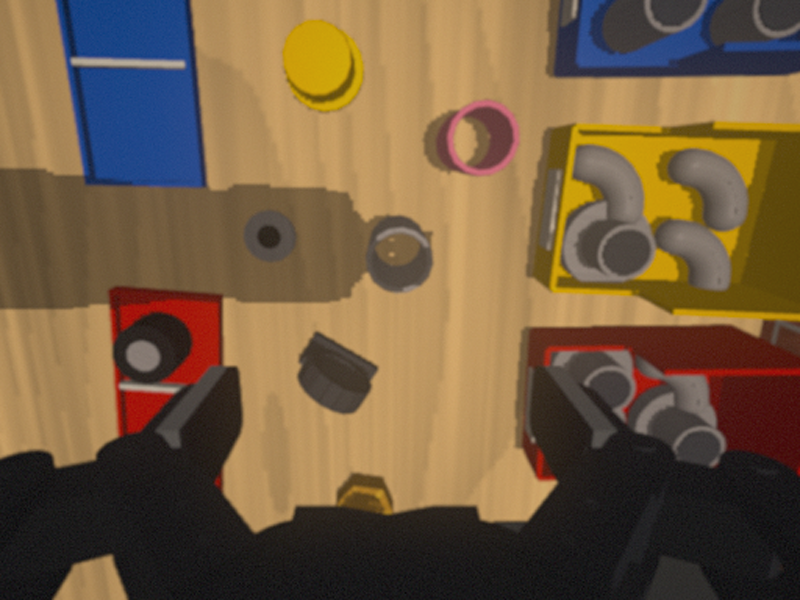

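The steel sleeve is at about (400,255), with the pink one at (483,138), the clip at (338,372) and the yellow bin to the right. I'll overlay the models on this wrist view and check finger clearance to the bin.

```bash
cat > wo.py <<'E'
from ov import *
import pickle,sys
n=sys.argv[1]; C=pickle.load(open(f"pics/{n}.pkl","rb")); im=cv2.imread(f"pics/{n}_raw.png")
x0,y0,x1,y1=map(int,sys.argv[2:6]); s=800/(x1-x0)
I=cv2.resize(im[y0:y1,x0:x1],None,fx=s,fy=s,interpolation=cv2.INTER_CUBIC)
L=[]
S=dict(S=[(0,.044),(.07,.044)],Y=[(0,.056),(.044,.044)],P=[(.018,.048),(.052,.034)],R=[(0,.056),(.07,.036)])
for a in sys.argv[6:]:
    k,*v=a.split(","); v=list(map(float,v))
    if k=="C": L+=clip(v[0],v[1],np.radians(v[2]))
    else: L+=[circ(v[0],v[1],z+(v[2] if len(v)>2 else 0),d) for z,d in S[k]]
for l in L: cv2.polylines(I,[((proj(C,l)-[x0,y0]+.5)*s).round().astype(int)],False,(0,255,0),1)
cv2.imwrite(f"pics/{n}_ov.png",I)
E
python3 wo.py w1 150 100 350 250 S,.6568,-.0065 C,.609,-.1055,-33
python3 - <<'E'
from h import *; import pickle
C=pickle.load(open("pics/w1.pkl","rb"))
print(at_z(C,(530/1.5625,285/1.5625),0),at_z(C,(575/1.5625,125/1.5625),.08))
E
```

```text
[ 0.76510705 -0.03994415  0.        ] [0.75806535 0.07576818 0.08      ]
```

View pics/w1_ov.png

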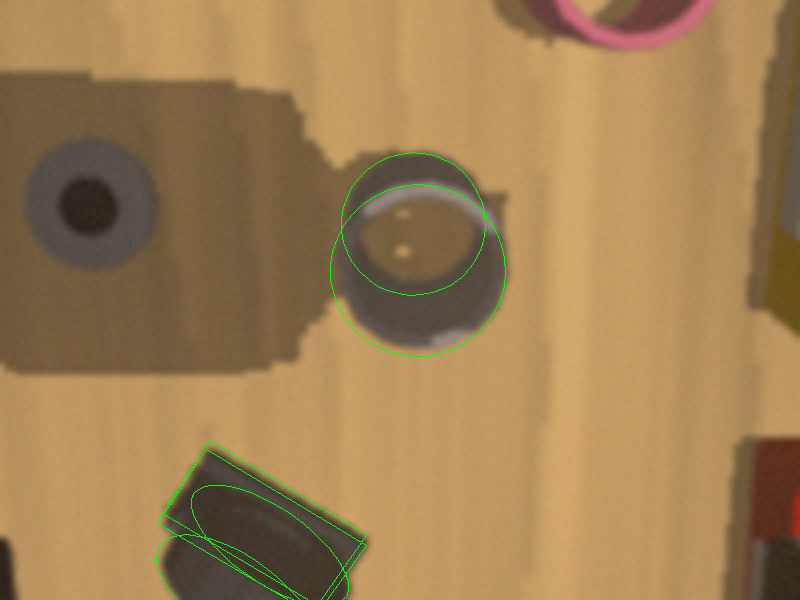

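The model fits to within about 2 mm, and the bin at x=0.758 is clear. Descending on the sleeve.

Emit:
move_arm --motion "0 0.023 -0.012 0.0013; 0 0 0 0; 0.04 0 0 0; 0.08 0 0 0; 0.08 0 0 0; 0.08 0 0 0; 0.08 0 0 0; 0.08 0 0 0; 0.08 0 0 0; 0.08 0 0 0; 0.05 0 0 0; 0.03 0 0 0"

```text
time: 3.98
ee_pos: [0.6552, -0.0076, 0.0251]
eef_rot: [1.209, 1.211, -1.214]
force: [-0.4, 0.7, -0.4]
opening: 0.0852
```

Emit:
move_arm --motion "0 0 0 0; 0 0 0 0; 0 0 0 0; 0 0 0 0; 0 0 0 0; 0 0 0 0; 0 0 0 0; 0 0 0 0; 0 0 0 0" --gripper 1 --squeeze 50

```text
time: 4.73
ee_pos: [0.6591, -0.0065, 0.0295]
eef_rot: [1.211, 1.206, -1.207]
force: [-1.6, -1.2, 6.1]
opening: 0.0424
```

```bash
python3 plan.py .4714 .0766 .18 0
```

```text
t 4.73 p [ 0.6591 -0.0065  0.0295] open 0.0424 F [-1.6 -1.2  6.1] tilt 0.22 q [-0.01  0.69  0.17  1.05 -0.    1.56]
jaw 0.0 toolz -90.0
jawturn -0.0 spin units 0.0 tool shift units [-0.5041 -0.6236 -0.2767]
shift if turned first [-0.5041 -0.6236 -0.2767]
```

Emit:
move_arm --motion "-0.03 0 0 0; -0.06 0 0 0; -0.08 0 0 0; -0.08 0 0 0; -0.08 0 0 0; -0.08 0 0 0; -0.06 0 0 0; -0.03 0 0 0; 0 0 0 0; 0 0 0 0; 0 0 0 0"

```text
time: 5.65
ee_pos: [0.6564, -0.0062, 0.1752]
eef_rot: [1.207, 1.212, -1.212]
force: [-0.5, -0.0, -2.9]
opening: 0.0424
```

Emit:
move_arm --motion "0 -0.04 -0.02 0; 0 -0.07 -0.03 0; 0 -0.08 -0.035 0; 0 -0.08 -0.035 0; 0 -0.08 -0.035 0; 0 -0.08 -0.035 0; 0 -0.08 -0.035 0; 0 -0.06 -0.03 0; 0 -0.04 -0.02 0; 0 -0.014 0 0; 0 0 0 0; 0 0 0 0"

```text
time: 6.65
ee_pos: [0.4706, 0.0759, 0.1767]
eef_rot: [1.209, 1.209, -1.21]
force: [1.0, -0.1, -2.5]
opening: 0.0425
```

```bash
python3 plan.py .4714 .0766 .035 0; python3 w.py w2
```

```text
t 6.65 p [0.4706 0.0759 0.1767] open 0.0425 F [ 1.  -0.1 -2.5] tilt 0.03 q [ 0.16  0.23 -0.16  1.19 -0.    1.73]
jaw 0.01 toolz -90.0
jawturn -0.01 spin units 0.0001 tool shift units [ 0.4725  0.0029 -0.0025]
shift if turned first [ 0.4725  0.0029 -0.0025]
```

View pics/w2.png

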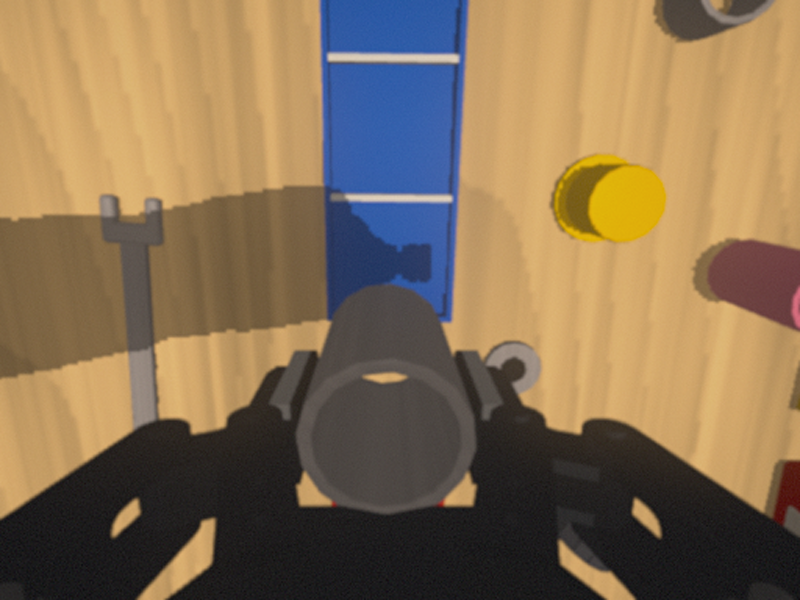

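The sleeve hangs straight between the pads, above the bay nearest the base of the image. Lowering.

Emit:
move_arm --motion "0.04 0.003 -0.003 0; 0.06 0 0 0; 0.07 0 0 0; 0.07 0 0 0; 0.07 0 0 0; 0.06 0 0 0; 0.05 0 0 0; 0.03 0 0 0; 0.01 0 0 0; 0 0 0 0; 0 0 0 0; 0 0 0 0"

```text
time: 7.7
ee_pos: [0.4725, 0.0772, 0.0403]
eef_rot: [1.21, 1.208, -1.207]
force: [-0.1, -0.2, -3.4]
opening: 0.0422
```

```bash
python3 plan.py .4714 .0766 .033 0
```

```text
t 7.7 p [0.4725 0.0772 0.0403] open 0.0422 F [-0.1 -0.2 -3.4] tilt 0.12 q [ 0.16  0.37 -0.35  0.84  0.    1.73]
jaw -0.0 toolz -90.0
jawturn 0.0 spin units -0.0 tool shift units [ 0.0242 -0.0036  0.0019]
shift if turned first [ 0.0242 -0.0036  0.0019]
```

Emit:
move_arm --motion "0.01 0 0 0; 0.008 0 0 0; 0.005 0 0 0; 0.002 0 0 0; 0 0 0 0; 0 0 0 0; 0 0 0 0"

```text
time: 8.28
ee_pos: [0.4718, 0.0772, 0.0335]
eef_rot: [1.21, 1.208, -1.207]
force: [-3.5, -0.8, 8.7]
opening: 0.0424
```

Contact with the floor. Releasing and lifting.

Emit:
move_arm --motion "0 0 0 0; 0 0 0 0; 0 0 0 0; 0 0 0 0; 0 0 0 0; 0 0 0 0; -0.02 0 0 0; -0.05 0 0 0; -0.08 0 0 0; -0.1 0 0 0; -0.1 0 0 0; -0.1 0 0 0" --gripper -0.6

```text
time: 9.28
ee_pos: [0.4709, 0.077, 0.1684]
eef_rot: [1.209, 1.21, -1.209]
force: [1.0, 0.1, -1.0]
opening: 0.0681
```

```bash
python3 plan.py .630 -.2375 .18 0; python3 w.py w3
```

```text
t 9.28 p [0.4709 0.077  0.1684] open 0.0681 F [ 1.   0.1 -1. ] tilt 0.02 q [ 0.16  0.23 -0.17  1.17  0.    1.73]
jaw 0.01 toolz -90.0
jawturn -0.01 spin units 0.0001 tool shift units [-0.0387  0.5302  1.0485]
shift if turned first [-0.0387  0.5304  1.0484]
```

View pics/w3.png

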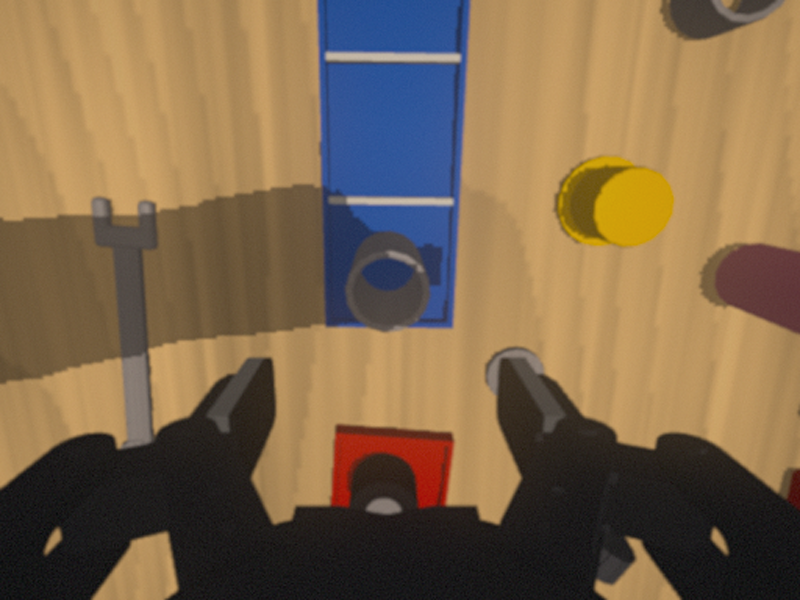

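The tall sleeve stands upright in its bay, rim at (388,290). Next the plug.

Emit:
move_arm --motion "-0.02 0.02 0.04 0; -0.02 0.04 0.08 0; 0 0.05 0.1 0; 0 0.05 0.1 0; 0 0.05 0.1 0; 0 0.05 0.1 0; 0 0.05 0.1 0; 0 0.05 0.1 0; 0 0.05 0.1 0; 0 0.05 0.1 0; 0 0.04 0.08 0; 0 0.03 0.04 0"

```text
time: 10.33
ee_pos: [0.6307, -0.2384, 0.1783]
eef_rot: [1.211, 1.207, -1.212]
force: [0.5, 0.8, -0.0]
opening: 0.0681
```

Emit:
move_arm --motion "0 0 0.008 0; 0 0 0 0; 0 0 0 0"

```text
time: 10.58
ee_pos: [0.6298, -0.2366, 0.1785]
eef_rot: [1.209, 1.211, -1.209]
force: [-0.6, 0.5, -1.5]
opening: 0.0681
```

```bash
python3 plan.py .630 -.2375 .023 0; python3 w.py w4; python3 wo.py w4 130 90 330 240 C,.609,-.1055,-33
```

```text
t 10.58 p [ 0.6298 -0.2366  0.1785] open 0.0681 F [-0.6  0.5 -1.5] tilt 0.08 q [-0.36  0.62  0.45  1.4   0.    1.21]
jaw 0.02 toolz -90.0
jawturn -0.02 spin units 0.0002 tool shift units [0.5184 0.0014 0.0034]
shift if turned first [0.5184 0.0014 0.0034]
```

View pics/w4.png

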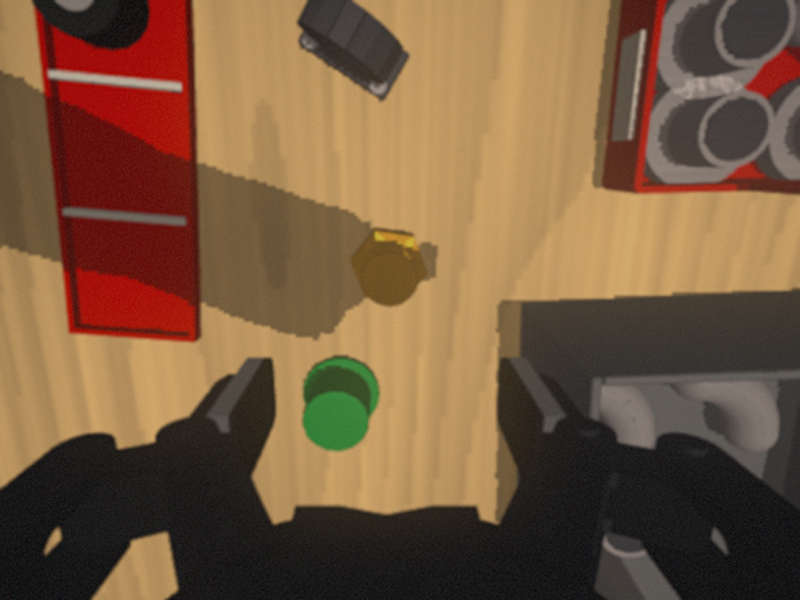

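View pics/w4_ov.png

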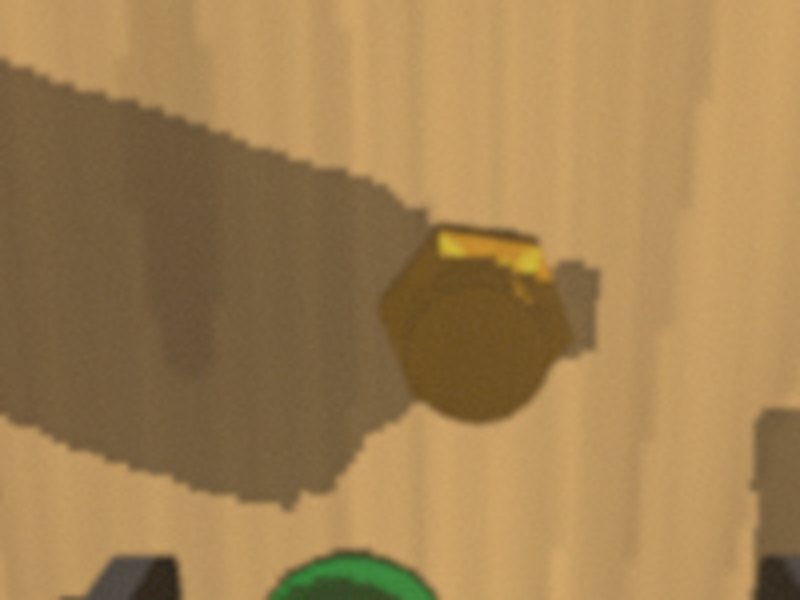

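The plug's top is at (390,277) and the dark box corner at (500,300). Checking both.

Run:
```python
from h import *; import pickle
C=pickle.load(open("pics/w4.pkl","rb")); k=1.5625
print("plug",at_z(C,(390/k,277/k),.052),"box",at_z(C,(498/k,300/k),0),at_z(C,(592/k,378/k),.0), at_z(C,(522/k,303/k),.1),"green",at_z(C,(336/k,421/k),.044))
```

```text
plug [ 0.63197914 -0.23530533  0.052     ] box [ 0.70742453 -0.26428719  0.        ] [ 0.77868467 -0.32296995  0.        ] [ 0.69480949 -0.23642216  0.1       ] green [ 0.59756689 -0.33262089  0.044     ]
```

Emit:
move_arm --motion "0 0.006 -0.002 0; 0.04 0 0 0; 0.07 0 0 0; 0.08 0 0 0; 0.08 0 0 0; 0.08 0 0 0; 0.07 0 0 0; 0.05 0 0 0; 0.03 0 0 0; 0.013 0 0 0; 0 0 0 0; 0 0 0 0"

```text
time: 11.63
ee_pos: [0.6329, -0.2365, 0.0261]
eef_rot: [1.209, 1.208, -1.208]
force: [-0.4, 0.3, 1.0]
opening: 0.0681
```

Emit:
move_arm --motion "0 0 0 0; 0 0 0 0; 0 0 0 0; 0 0 0 0; 0 0 0 0; 0 0 0 0; 0 0 0 0; 0 0 0 0" --gripper 1

```text
time: 12.3
ee_pos: [0.633, -0.2371, 0.0264]
eef_rot: [1.21, 1.207, -1.208]
force: [-0.9, 0.2, 6.3]
opening: 0.0317
```

Emit:
move_arm --motion "-0.03 0 0 0; -0.06 0 0 0; -0.08 0 0 0; -0.08 0 0 0; -0.08 0 0 0; -0.08 0 0 0; -0.06 0 0 0; -0.03 0 0 0; 0 0 0 0; 0 0 0 0; 0 0 0 0"

```text
time: 13.22
ee_pos: [0.631, -0.2363, 0.1726]
eef_rot: [1.208, 1.213, -1.211]
force: [-0.0, 0.3, -3.2]
opening: 0.0315
```

```bash
python3 plan.py .4723 .1566 .18 0
```

```text
t 13.22 p [ 0.631  -0.2363  0.1726] open 0.0315 F [-0.   0.3 -3.2] tilt 0.22 q [-0.36  0.63  0.44  1.39 -0.    1.21]
jaw 0.01 toolz -90.0
jawturn -0.01 spin units 0.0001 tool shift units [-0.0208 -0.529  -1.3097]
shift if turned first [-0.0208 -0.5292 -1.3097]
```

Emit:
move_arm --motion "0 -0.015 -0.04 0; 0 -0.03 -0.08 0; 0 -0.04 -0.1 0; 0 -0.04 -0.1 0; 0 -0.04 -0.1 0; 0 -0.04 -0.1 0; 0 -0.04 -0.1 0; 0 -0.04 -0.1 0; 0 -0.04 -0.1 0; 0 -0.04 -0.1 0; 0 -0.04 -0.1 0; 0 -0.04 -0.1 0"

```text
time: 14.22
ee_pos: [0.4965, 0.1004, 0.1732]
eef_rot: [1.207, 1.211, -1.212]
force: [0.7, 0.4, -2.8]
opening: 0.0315
```

Emit:
move_arm --motion "0 -0.04 -0.1 0; 0 -0.03 -0.06 0; 0 -0.014 -0.03 0; 0 0 0 0; 0 0 0 0; 0 0 0 0"

```text
time: 14.72
ee_pos: [0.4735, 0.1553, 0.1743]
eef_rot: [1.209, 1.209, -1.211]
force: [-0.5, 0.2, -3.4]
opening: 0.0312
```

```bash
python3 plan.py .4723 .1566 .038 0
```

```text
t 14.72 p [0.4735 0.1553 0.1743] open 0.0312 F [-0.5  0.2 -3.4] tilt 0.07 q [ 0.32  0.27 -0.11  1.19 -0.    1.89]
jaw -0.05 toolz -90.0
jawturn 0.05 spin units -0.0004 tool shift units [ 0.4544 -0.0036 -0.0046]
shift if turned first [ 0.4544 -0.0036 -0.0046]
```

Emit:
move_arm --motion "0.04 -0.003 -0.004 0; 0.06 0 0 0; 0.08 0 0 0; 0.08 0 0 0; 0.07 0 0 0; 0.06 0 0 0; 0.04 0 0 0; 0.02 0 0 0; 0.01 0 0 0; 0.006 0 0 0; 0 0 0 0; 0 0 0 0"

```text
time: 15.72
ee_pos: [0.4734, 0.1575, 0.0359]
eef_rot: [1.211, 1.208, -1.208]
force: [0.9, -0.1, -2.8]
opening: 0.0317
```

Emit:
move_arm --motion "0.006 0 0 0; 0.005 0 0 0; 0 0 0 0; 0 0 0 0; 0 0 0 0"

```text
time: 16.13
ee_pos: [0.4725, 0.1576, 0.0319]
eef_rot: [1.209, 1.209, -1.209]
force: [0.3, 0.1, -2.8]
opening: 0.0316
```

Emit:
move_arm --motion "0.004 0 0 0; 0.003 0 0 0; 0 0 0 0; 0 0 0 0; 0 0 0 0"

```text
time: 16.55
ee_pos: [0.4727, 0.1576, 0.0303]
eef_rot: [1.21, 1.209, -1.208]
force: [-3.0, 0.2, 6.0]
opening: 0.0319
```

Emit:
move_arm --motion "0 0 0 0; 0 0 0 0; 0 0 0 0; 0 0 0 0; 0 0 0 0; 0 0 0 0; -0.02 0 0 0; -0.05 0 0 0; -0.08 0 0 0; -0.1 0 0 0; -0.12 0 0 0; -0.12 0 0 0" --gripper -0.4

```text
time: 17.55
ee_pos: [0.4717, 0.1573, 0.1782]
eef_rot: [1.208, 1.21, -1.21]
force: [1.9, 0.7, 0.8]
opening: 0.0596
```

```bash
python3 plan.py .609 -.1055 .18 57; python3 w.py w5
```

```text
t 17.55 p [0.4717 0.1573 0.1782] open 0.0596 F [1.9 0.7 0.8] tilt 0.07 q [ 0.32  0.27 -0.1   1.2   0.    1.89]
jaw 0.01 toolz -90.0
jawturn 56.99 spin units -0.4973 tool shift units [-0.0062  0.4573  0.876 ]
shift if turned first [-0.0062 -0.4854  0.8607]
```

View pics/w5.png

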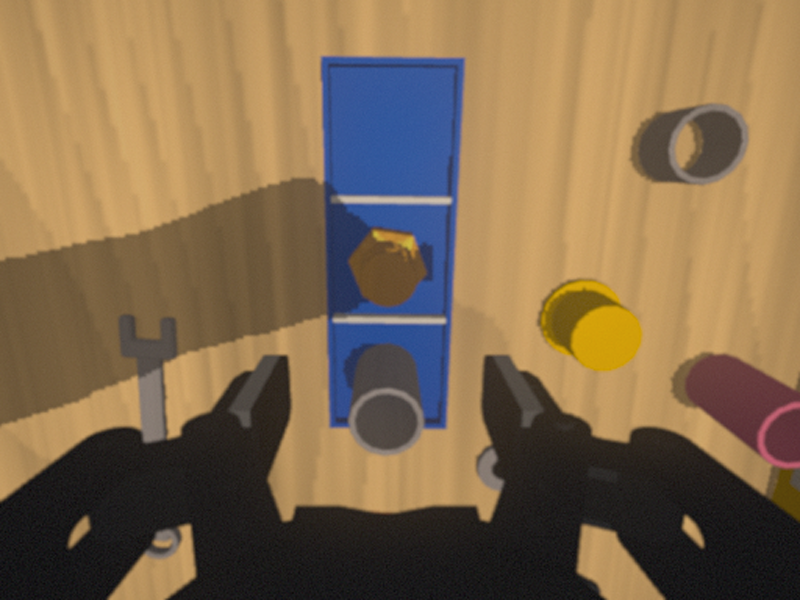

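The plug at (388,270) and the sleeve at (388,400) are both upright in their bays. Next the clip. I move first, then turn.

Emit:
move_arm --motion "0 0.02 0.04 0; 0 0.04 0.08 0; 0 0.05 0.1 0; 0 0.05 0.1 0; 0 0.05 0.1 0; 0 0.05 0.1 0; 0 0.05 0.1 0; 0 0.05 0.1 0; 0 0.05 0.08 0; 0 0.04 0.06 0; 0 0.007 0.016 0; 0 0 0 0"

```text
time: 18.6
ee_pos: [0.6099, -0.1068, 0.1763]
eef_rot: [1.211, 1.208, -1.211]
force: [0.3, -0.5, 0.5]
opening: 0.0594
```

Emit:
move_arm --motion "0 0 0 -0.055; 0 0 0 -0.055; 0 0 0 -0.055; 0 0 0 -0.055; 0 0 0 -0.055; 0 0 0 -0.055; 0 0 0 -0.055; 0 0 0 -0.055; 0 0 0 -0.057; 0 0 0 0; 0 0 0 0; 0 0 0 0"

```text
time: 19.6
ee_pos: [0.6093, -0.1043, 0.1769]
eef_rot: [0.453, 1.523, -0.453]
force: [-0.4, 0.7, -0.2]
opening: 0.0595
```

```bash
python3 plan.py .609 -.1055 .033 57; python3 w.py w6;python3 wo.py w6 130 90 390 285 C,.609,-.1055,-33
```

```text
t 19.6 p [ 0.6093 -0.1043  0.1769] open 0.0595 F [-0.4  0.7 -0.2] tilt 0.01 q [-0.17  0.5   0.25  1.32  0.    0.41]
jaw 56.89 toolz -33.1
jawturn 0.11 spin units -0.0009 tool shift units [ 0.4798 -0.0039  0.0015]
shift if turned first [ 0.4798 -0.0039  0.0014]
```

View pics/w6_ov.png

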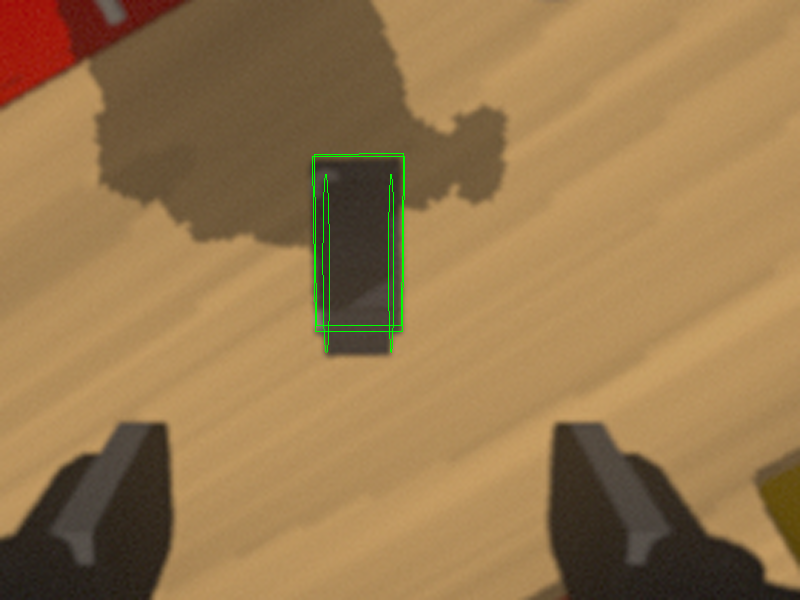

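The overlay fits to about 1 mm and the jaws line up across the ring. Descending.

Emit:
move_arm --motion "0 -0.004 0.001 0; 0.04 0 0 0; 0.07 0 0 0; 0.08 0 0 0; 0.08 0 0 0; 0.08 0 0 0; 0.06 0 0 0; 0.04 0 0 0; 0.025 0 0 0; 0.01 0 0 0; 0 0 0 0; 0 0 0 0"

```text
time: 20.65
ee_pos: [0.6099, -0.1066, 0.032]
eef_rot: [0.452, 1.522, -0.452]
force: [-0.4, 0.4, 0.6]
opening: 0.0594
```

Emit:
move_arm --motion "0 0 0 0; 0 0 0 0; 0 0 0 0; 0 0 0 0; 0 0 0 0; 0 0 0 0; 0 0 0 0; 0 0 0 0; 0 0 0 0" --gripper 1

```text
time: 21.4
ee_pos: [0.6099, -0.1065, 0.0322]
eef_rot: [0.452, 1.521, -0.451]
force: [-0.6, 0.2, 6.0]
opening: 0.0189
```

Emit:
move_arm --motion "-0.03 0 0 0; -0.06 0 0 0; -0.08 0 0 0; -0.08 0 0 0; -0.08 0 0 0; -0.08 0 0 0; -0.06 0 0 0; -0.03 0 0 0; 0 0 0 0; 0 0 0 0; 0 0 0 0"

```text
time: 22.32
ee_pos: [0.6081, -0.1063, 0.1792]
eef_rot: [0.452, 1.527, -0.452]
force: [-0.3, 0.0, -2.4]
opening: 0.0191
```

```bash
python3 plan.py .4732 .2366 .18 -0.6
```

```text
t 22.32 p [ 0.6081 -0.1063  0.1792] open 0.0191 F [-0.3  0.  -2.4] tilt 0.21 q [-0.17  0.5   0.25  1.32 -0.    0.4 ]
jaw 56.97 toolz -33.0
jawturn -57.57 spin units 0.5024 tool shift units [-4.000e-04  7.131e-01 -9.999e-01]
shift if turned first [-4.0000e-04 -4.6150e-01 -1.1381e+00]
```

Emit:
move_arm --motion "0 0 0 0.055; 0 0 0 0.055; 0 0 0 0.055; 0 0 0 0.055; 0 0 0 0.055; 0 0 0 0.055; 0 0 0 0.055; 0 0 0 0.055; 0 0 0 0.055; 0 0 0 0.007; 0 0 0 0"

```text
time: 23.23
ee_pos: [0.6083, -0.1063, 0.1794]
eef_rot: [1.214, 1.208, -1.217]
force: [-0.2, 0.1, -1.8]
opening: 0.0189
```

Emit:
move_arm --motion "0 -0.02 -0.04 0; 0 -0.035 -0.085 0; 0 -0.04 -0.1 0; 0 -0.04 -0.1 0; 0 -0.04 -0.1 0; 0 -0.04 -0.1 0; 0 -0.04 -0.1 0; 0 -0.04 -0.1 0; 0 -0.04 -0.1 0; 0 -0.04 -0.1 0; 0 -0.04 -0.1 0; 0 -0.03 -0.07 0"

```text
time: 24.23
ee_pos: [0.4774, 0.2256, 0.1806]
eef_rot: [1.213, 1.208, -1.214]
force: [0.0, 0.5, -2.2]
opening: 0.0194
```

Emit:
move_arm --motion "0 -0.016 -0.043 0; 0 0 0 0; 0 0 0 0; 0 0 0 0"

```text
time: 24.57
ee_pos: [0.4742, 0.2357, 0.1808]
eef_rot: [1.215, 1.205, -1.217]
force: [-0.3, 0.2, -2.0]
opening: 0.019
```

```bash
python3 plan.py .4732 .2366 .042 -0.6; python3 w.py w7
```

```text
t 24.57 p [0.4742 0.2357 0.1808] open 0.019 F [-0.3  0.2 -2. ] tilt 0.06 q [ 0.46  0.33 -0.01  1.23 -0.    2.04]
jaw -0.51 toolz -90.5
jawturn -0.09 spin units 0.0008 tool shift units [ 0.4627 -0.0031 -0.0032]
shift if turned first [ 0.4627 -0.0031 -0.0032]
```

View pics/w7.png

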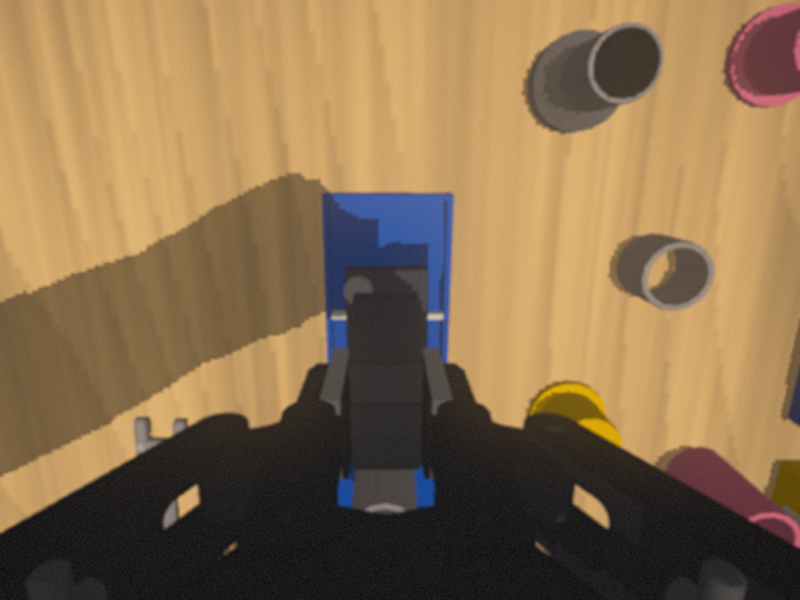

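The clip hangs square over the last bay. Lowering.

Emit:
move_arm --motion "0.04 -0.003 -0.003 0; 0.06 0 0 0; 0.08 0 0 0; 0.08 0 0 0; 0.07 0 0 0; 0.06 0 0 0; 0.04 0 0 0; 0.02 0 0 0; 0.01 0 0 0; 0.002 0 0 0; 0 0 0 0; 0 0 0 0"

```text
time: 25.62
ee_pos: [0.4743, 0.2374, 0.0436]
eef_rot: [1.218, 1.204, -1.215]
force: [-0.1, -0.5, -1.4]
opening: 0.0192
```

Emit:
move_arm --motion "0.008 0 0 0; 0.006 0 0 0; 0.004 0 0 0; 0 0 0 0; 0 0 0 0; 0 0 0 0"

```text
time: 26.12
ee_pos: [0.4734, 0.2373, 0.0372]
eef_rot: [1.216, 1.205, -1.216]
force: [-1.0, -0.6, -1.4]
opening: 0.0193
```

Emit:
move_arm --motion "0.004 0 0 0; 0.003 0 0 0; 0 0 0 0; 0 0 0 0; 0 0 0 0"

```text
time: 26.53
ee_pos: [0.4739, 0.2375, 0.0361]
eef_rot: [1.218, 1.204, -1.215]
force: [-1.5, -1.2, 5.1]
opening: 0.0189
```

Emit:
move_arm --motion "0 0 0 0; 0 0 0 0; 0 0 0 0; 0 0 0 0; 0 0 0 0; 0 0 0 0; -0.02 0 0 0; -0.05 0 0 0; -0.08 0 0 0; -0.1 0 0 0; -0.12 0 0 0; -0.12 0 0 0" --gripper -0.4

```text
time: 27.53
ee_pos: [0.4727, 0.2369, 0.1835]
eef_rot: [1.215, 1.205, -1.218]
force: [1.0, 0.3, -0.5]
opening: 0.0592
```

```bash
python3 plan.py .5886 .3426 .18 0; python3 w.py w8; python3 wo.py w8 250 0 512 197 R,.5886,.3426
```

```text
t 27.53 p [0.4727 0.2369 0.1835] open 0.0592 F [ 1.   0.3 -0.5] tilt 0.07 q [ 0.46  0.32 -0.01  1.24  0.    2.05]
jaw -0.56 toolz -90.6
jawturn 0.56 spin units -0.0049 tool shift units [ 0.0111  0.3829 -0.3562]
shift if turned first [ 0.0111  0.3863 -0.3525]
```

View pics/w8.png

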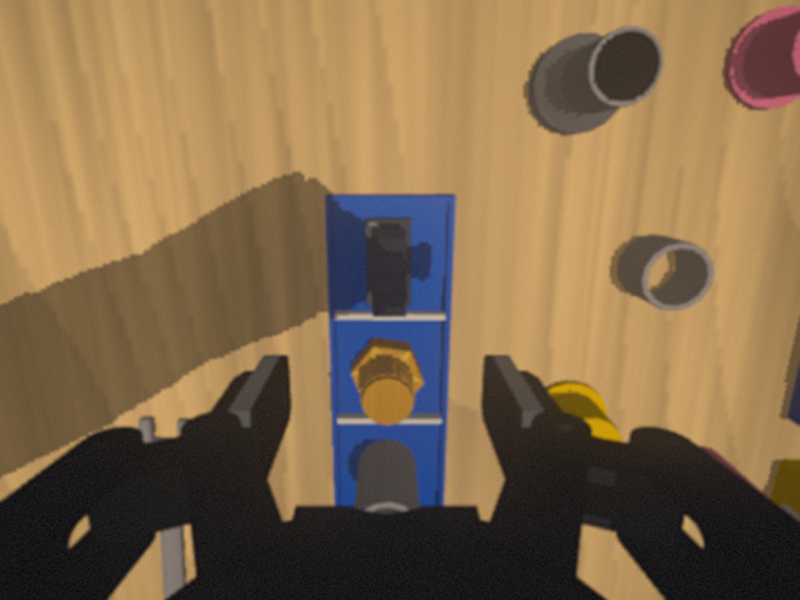

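View pics/w8_ov.png

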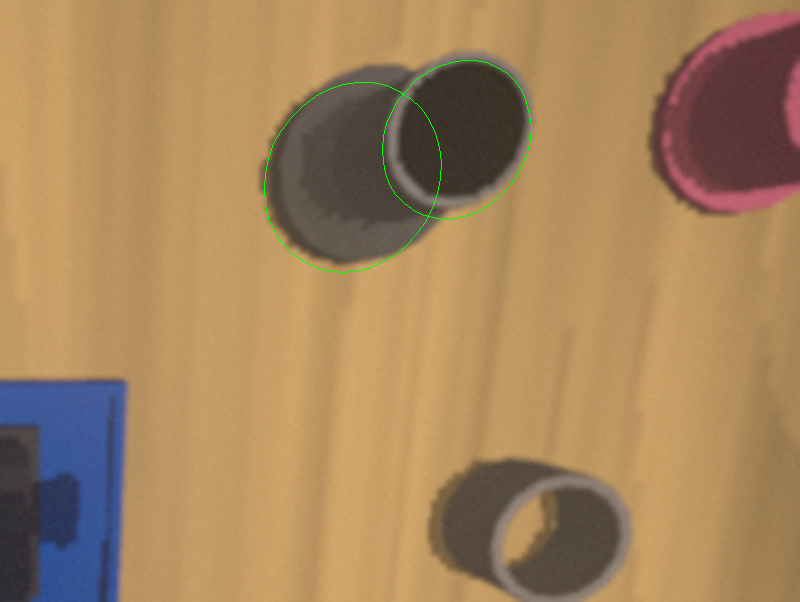

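The blue kit is standing upright. The reducer sits about 2–3 mm further in +y than my estimate, so I'm correcting to (0.5895, 0.345).

Emit:
move_arm --motion "0 0.02 -0.02 -0.005; 0 0.05 -0.045 0; 0 0.06 -0.055 0; 0 0.06 -0.055 0; 0 0.06 -0.055 0; 0 0.06 -0.055 0; 0 0.05 -0.05 0; 0 0.03 -0.025 0; 0 0 0 0; 0 0 0 0; 0 0 0 0"

```text
time: 28.5
ee_pos: [0.5896, 0.3446, 0.181]
eef_rot: [1.207, 1.21, -1.211]
force: [0.5, -1.5, -0.3]
opening: 0.0598
```

```bash
python3 plan.py .5895 .345 .036 0; python3 w.py w9; python3 wo.py w9 150 90 350 240 R,.5895,.345
```

```text
t 28.5 p [0.5896 0.3446 0.181 ] open 0.0598 F [ 0.5 -1.5 -0.3] tilt 0.14 q [ 0.53  0.64  0.49  1.43 -0.    2.1 ]
jaw 0.01 toolz -90.0
jawturn -0.01 spin units 0.0001 tool shift units [ 0.4835  0.0005 -0.002 ]
shift if turned first [ 0.4835  0.0005 -0.002 ]
```

View pics/w9_ov.png

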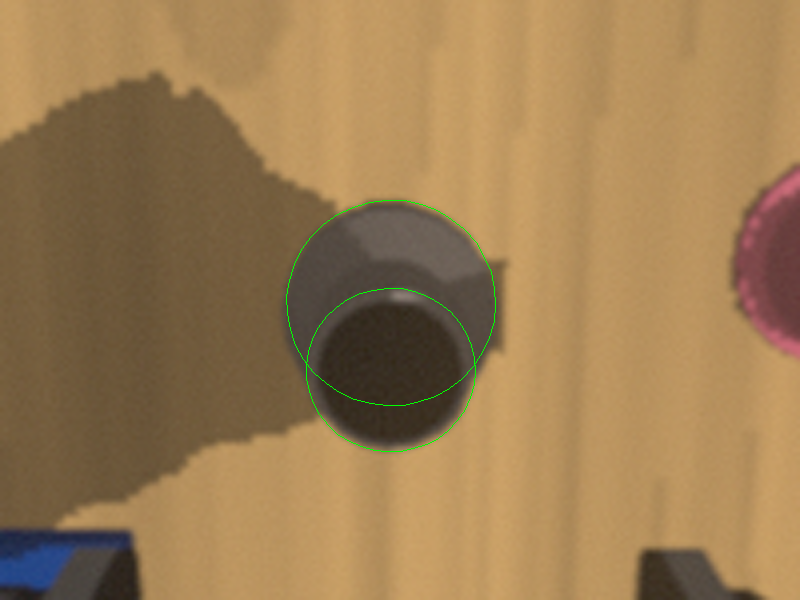

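Fits to about 1 mm.

Emit:
move_arm --motion "0.03 0 -0.001 0; 0.06 0 0 0; 0.08 0 0 0; 0.08 0 0 0; 0.08 0 0 0; 0.07 0 0 0; 0.045 0 0 0; 0.025 0 0 0; 0.013 0 0 0; 0 0 0 0; 0 0 0 0"

```text
time: 29.47
ee_pos: [0.5909, 0.3456, 0.0382]
eef_rot: [1.21, 1.209, -1.208]
force: [0.7, -0.1, 0.7]
opening: 0.0598
```

Emit:
move_arm --motion "0 0 0 0; 0 0 0 0; 0 0 0 0; 0 0 0 0; 0 0 0 0; 0 0 0 0; 0 0 0 0; 0 0 0 0; 0 0 0 0" --gripper 1

```text
time: 30.22
ee_pos: [0.5913, 0.3461, 0.0389]
eef_rot: [1.211, 1.209, -1.206]
force: [-0.5, 0.1, 6.2]
opening: 0.0343
```

Emit:
move_arm --motion "-0.03 0 0 0; -0.06 0 0 0; -0.08 0 0 0; -0.08 0 0 0; -0.08 0 0 0; -0.08 0 0 0; -0.06 0 0 0; -0.03 0 0 0; -0.02 0 0 0; 0 0 0 0; 0 0 0 0"

```text
time: 31.13
ee_pos: [0.5899, 0.3452, 0.1919]
eef_rot: [1.207, 1.21, -1.211]
force: [-0.1, -0.2, -2.8]
opening: 0.034
```

```bash
python3 plan.py .4595 -.2471 .19 -4.7
```

```text
t 31.13 p [0.5899 0.3452 0.1919] open 0.034 F [-0.1 -0.2 -2.8] tilt 0.13 q [ 0.53  0.64  0.52  1.45 -0.    2.1 ]
jaw 0.01 toolz -90.0
jawturn -4.71 spin units 0.0411 tool shift units [ 0.0092 -0.4351  1.9741]
shift if turned first [ 0.0092 -0.2714  2.0032]
```

Emit:
move_arm --motion "0 0 0 0.041; 0 -0.006 0.04 0; 0 -0.01 0.08 0; 0 -0.014 0.1 0; 0 -0.014 0.1 0; 0 -0.014 0.1 0; 0 -0.014 0.1 0; 0 -0.014 0.1 0; 0 -0.014 0.1 0; 0 -0.014 0.1 0; 0 -0.014 0.1 0; 0 -0.014 0.1 0"

```text
time: 32.13
ee_pos: [0.5212, 0.0425, 0.1914]
eef_rot: [1.267, 1.172, -1.272]
force: [-0.5, -1.1, -2.3]
opening: 0.034
```

Emit:
move_arm --motion "0 -0.014 0.1 0; 0 -0.014 0.1 0; 0 -0.014 0.1 0; 0 -0.014 0.1 0; 0 -0.014 0.1 0; 0 -0.014 0.1 0; 0 -0.014 0.1 0; 0 -0.014 0.1 0; 0 -0.01 0.08 0; 0 -0.005 0.05 0; 0 -0.002 0.05 0; 0 0 0 0"

```text
time: 33.13
ee_pos: [0.4589, -0.2481, 0.1914]
eef_rot: [1.27, 1.17, -1.274]
force: [0.8, -0.4, -1.6]
opening: 0.0341
```

Emit:
move_arm --motion "0 0 0 0; 0 0 0 0; 0 0 0 0"

```text
time: 33.38
ee_pos: [0.4601, -0.2448, 0.1925]
eef_rot: [1.269, 1.172, -1.269]
force: [-0.1, 0.0, -3.1]
opening: 0.0344
```

```bash
python3 plan.py .4595 -.2471 .05 -4.7; python3 w.py w10
```

```text
t 33.38 p [ 0.4601 -0.2448  0.1925] open 0.0344 F [-0.1  0.  -3.1] tilt 0.09 q [-0.49  0.3  -0.01  1.26  0.    1.16]
jaw -4.62 toolz -94.6
jawturn -0.08 spin units 0.0007 tool shift units [ 0.4751 -0.0008  0.0081]
shift if turned first [ 0.4751 -0.0008  0.0081]
```

View pics/w10.png

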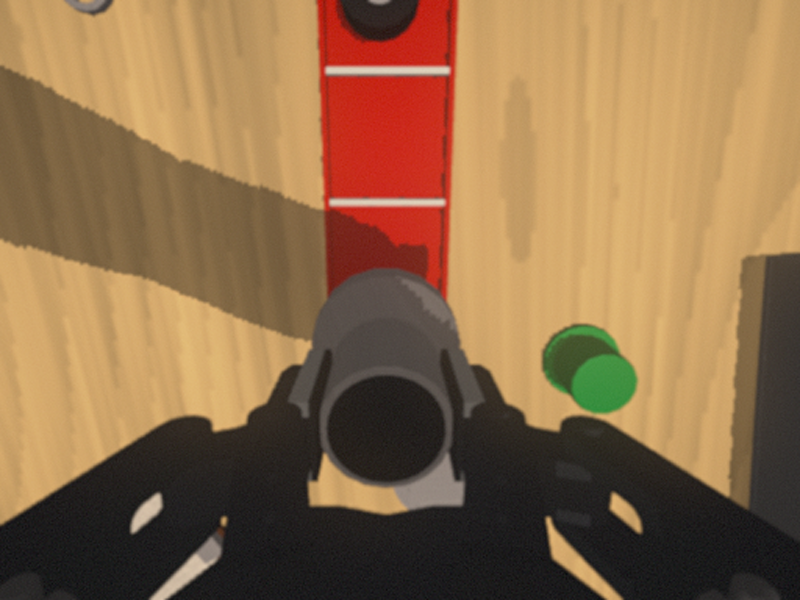

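The reducer hangs straight over the red tray's end bay. Lowering.

Emit:
move_arm --motion "0.04 0 0.007 0; 0.06 0 0 0; 0.08 0 0 0; 0.08 0 0 0; 0.07 0 0 0; 0.06 0 0 0; 0.04 0 0 0; 0.025 0 0 0; 0.015 0 0 0; 0.005 0 0 0; 0 0 0 0; 0 0 0 0"

```text
time: 34.43
ee_pos: [0.461, -0.2482, 0.0516]
eef_rot: [1.269, 1.168, -1.268]
force: [-0.2, 0.5, -2.7]
opening: 0.0344
```

Emit:
move_arm --motion "0.008 0 0 0; 0.006 0 0 0; 0.004 0 0 0; 0 0 0 0; 0 0 0 0; 0 0 0 0"

```text
time: 34.93
ee_pos: [0.4602, -0.248, 0.0453]
eef_rot: [1.269, 1.169, -1.269]
force: [-0.8, -0.3, -2.9]
opening: 0.0341
```

Emit:
move_arm --motion "0.005 0 0 0; 0.005 0 0 0; 0 0 0 0; 0 0 0 0; 0 0 0 0"

```text
time: 35.35
ee_pos: [0.4604, -0.2482, 0.0429]
eef_rot: [1.269, 1.169, -1.269]
force: [-1.2, 0.7, 5.0]
opening: 0.0339
```

Emit:
move_arm --motion "0 0 0 0; 0 0 0 0; 0 0 0 0; 0 0 0 0; 0 0 0 0; 0 0 0 0; 0 0 0 0; -0.03 0 0 0; -0.07 0 0 0; -0.1 0 0 0; -0.12 0 0 0; -0.13 0 0 0" --gripper -0.7

```text
time: 36.35
ee_pos: [0.4592, -0.2474, 0.1784]
eef_rot: [1.269, 1.172, -1.27]
force: [0.2, -0.3, -0.4]
opening: 0.0726
```

```bash
python3 plan.py .6052 .1163 .18 -4.7; python3 w.py w11
```

```text
t 36.35 p [ 0.4592 -0.2474  0.1784] open 0.0726 F [ 0.2 -0.3 -0.4] tilt 0.14 q [-0.49  0.31 -0.04  1.22  0.    1.16]
jaw -4.69 toolz -94.7
jawturn -0.01 spin units 0.0001 tool shift units [-0.0051  0.3861 -1.2482]
shift if turned first [-0.0051  0.3858 -1.2483]
```

View pics/w11.png

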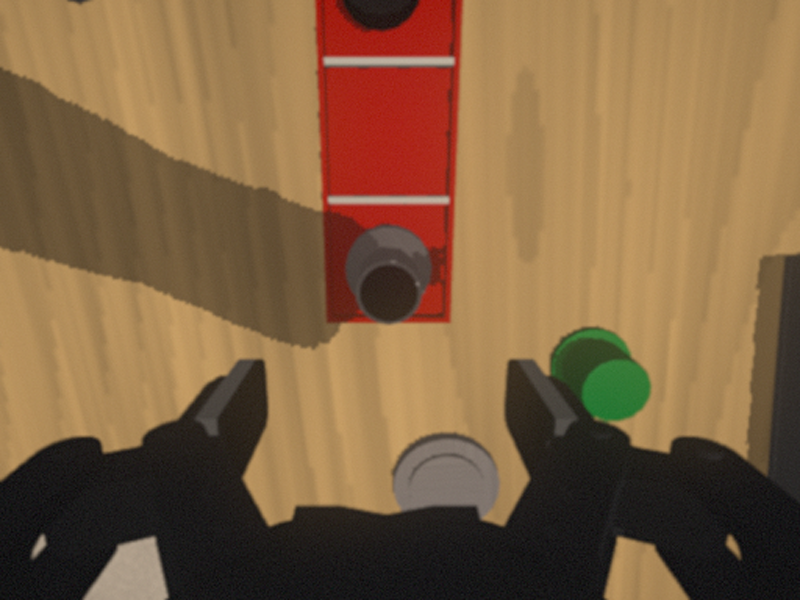

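The reducer stands upright in its bay at (388,275). Next the yellow cap.

Emit:
move_arm --motion "0 0.01 -0.04 0; 0 0.025 -0.08 0; 0 0.03 -0.1 0; 0 0.032 -0.1 0; 0 0.032 -0.1 0; 0 0.032 -0.1 0; 0 0.032 -0.1 0; 0 0.032 -0.1 0; 0 0.032 -0.1 0; 0 0.032 -0.1 0; 0 0.032 -0.1 0; 0 0.032 -0.1 0"

```text
time: 37.4
ee_pos: [0.5928, 0.0802, 0.1766]
eef_rot: [1.268, 1.171, -1.27]
force: [-0.3, -1.1, -0.0]
opening: 0.0728
```

Emit:
move_arm --motion "0 0.025 -0.08 0; 0 0.008 -0.048 0; 0 0 0 0; 0 0 0 0; 0 0 0 0"

```text
time: 37.82
ee_pos: [0.6054, 0.1148, 0.177]
eef_rot: [1.268, 1.169, -1.271]
force: [0.8, 0.7, 0.3]
opening: 0.0728
```

```bash
python3 plan.py .6052 .1163 .017 -4.7; python3 w.py w12; python3 wo.py w12 130 70 370 250 Y,.6052,.1163
```

```text
t 37.82 p [0.6054 0.1148 0.177 ] open 0.0728 F [0.8 0.7 0.3] tilt 0.09 q [ 0.19  0.5   0.24  1.31 -0.    1.84]
jaw -4.73 toolz -94.7
jawturn 0.03 spin units -0.0002 tool shift units [ 5.333e-01 -5.000e-04 -5.500e-03]
shift if turned first [ 5.333e-01 -5.000e-04 -5.600e-03]
```

View pics/w12_ov.png

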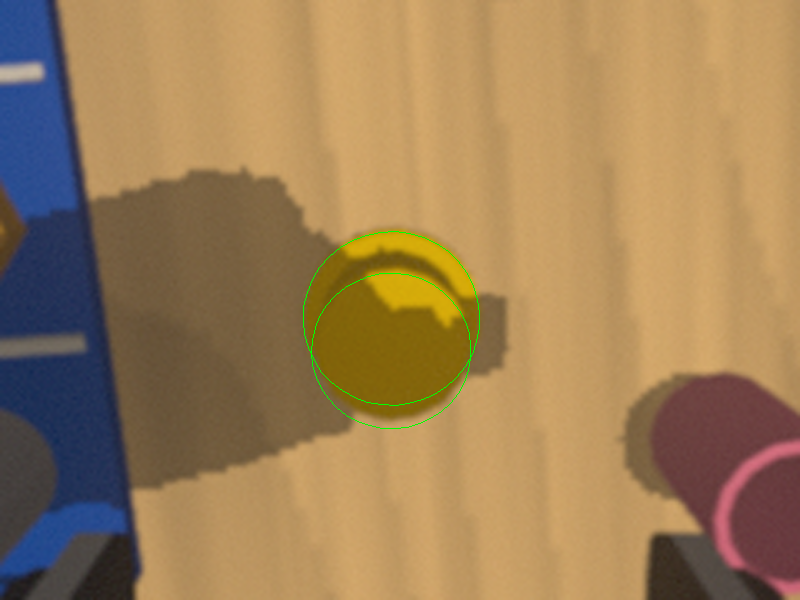

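Confirmed as the yellow cap, with the pink one elsewhere. It sits 1–2 mm further in +y. Descending.

Emit:
move_arm --motion "0.03 0 -0.008 0; 0.06 0 0 0; 0.08 0 0 0; 0.08 0 0 0; 0.08 0 0 0; 0.08 0 0 0; 0.06 0 0 0; 0.035 0 0 0; 0.02 0 0 0; 0.008 0 0 0; 0 0 0 0; 0 0 0 0"

```text
time: 38.87
ee_pos: [0.6074, 0.1181, 0.0186]
eef_rot: [1.271, 1.168, -1.268]
force: [-0.8, 0.3, -0.0]
opening: 0.0726
```

Emit:
move_arm --motion "0 0 0 0; 0 0 0 0; 0 0 0 0; 0 0 0 0; 0 0 0 0; 0 0 0 0; 0 0 0 0; 0 0 0 0; 0 0 0 0" --gripper 1 --squeeze 30

```text
time: 39.62
ee_pos: [0.6074, 0.1183, 0.0187]
eef_rot: [1.271, 1.168, -1.267]
force: [0.2, -0.7, 5.9]
opening: 0.0429
```

Emit:
move_arm --motion "-0.03 0 0 0; -0.06 0 0 0; -0.08 0 0 0; -0.08 0 0 0; -0.08 0 0 0; -0.08 0 0 0; -0.08 0 0 0; -0.05 0 0 0; -0.02 0 0 0; 0 0 0 0; 0 0 0 0"

```text
time: 40.53
ee_pos: [0.606, 0.118, 0.1847]
eef_rot: [1.269, 1.17, -1.27]
force: [-1.2, -0.5, -1.8]
opening: 0.0436
```

```bash
python3 plan.py .4661 -.1674 .19 -4.7
```

```text
t 40.53 p [0.606  0.118  0.1847] open 0.0436 F [-1.2 -0.5 -1.8] tilt 0.06 q [0.19 0.5  0.26 1.33 0.   1.84]
jaw -4.69 toolz -94.7
jawturn -0.01 spin units 0.0001 tool shift units [-0.0169 -0.3869  0.9863]
shift if turned first [-0.0169 -0.3867  0.9864]
```

Emit:
move_arm --motion "0 -0.02 0.05 0; 0 -0.035 0.09 0; 0 -0.04 0.1 0; 0 -0.04 0.1 0; 0 -0.04 0.1 0; 0 -0.04 0.1 0; 0 -0.04 0.1 0; 0 -0.04 0.1 0; 0 -0.04 0.1 0; 0 -0.03 0.08 0; 0 -0.02 0.05 0; 0 -0.002 0.016 0"

```text
time: 41.53
ee_pos: [0.4638, -0.1689, 0.1836]
eef_rot: [1.27, 1.171, -1.275]
force: [0.4, -0.1, 0.0]
opening: 0.043
```

Emit:
move_arm --motion "0 0 0 0; 0 0 0 0; 0 0 0 0"

```text
time: 41.78
ee_pos: [0.4667, -0.1662, 0.1848]
eef_rot: [1.268, 1.171, -1.269]
force: [-0.4, 0.2, -1.7]
opening: 0.043
```

```bash
python3 plan.py .4661 -.1674 .03 -4.7; python3 w.py w13
```

```text
t 41.78 p [ 0.4667 -0.1662  0.1848] open 0.043 F [-0.4  0.2 -1.7] tilt 0.07 q [-0.34  0.26 -0.1   1.22  0.    1.31]
jaw -4.61 toolz -94.6
jawturn -0.09 spin units 0.0007 tool shift units [ 0.5158 -0.0011  0.0044]
shift if turned first [ 0.5158 -0.0011  0.0044]
```

View pics/w13.png

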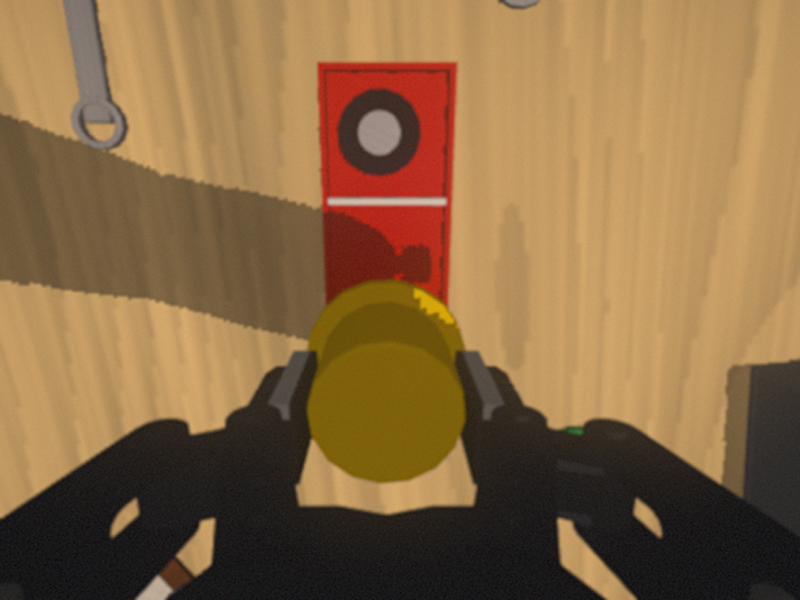

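The cap hangs level over the middle bay. Lowering.

Emit:
move_arm --motion "0.04 0 0.004 0; 0.06 0 0 0; 0.08 0 0 0; 0.08 0 0 0; 0.08 0 0 0; 0.07 0 0 0; 0.05 0 0 0; 0.03 0 0 0; 0.015 0 0 0; 0.01 0 0 0; 0 0 0 0; 0 0 0 0"

```text
time: 42.83
ee_pos: [0.4673, -0.1685, 0.0317]
eef_rot: [1.269, 1.168, -1.268]
force: [0.0, 1.3, -0.3]
opening: 0.0434
```

Emit:
move_arm --motion "0.008 0 0 0; 0.006 0 0 0; 0.005 0 0 0; 0.003 0 0 0; 0 0 0 0; 0 0 0 0; 0 0 0 0"

```text
time: 43.42
ee_pos: [0.4665, -0.1685, 0.0244]
eef_rot: [1.269, 1.169, -1.269]
force: [-0.6, 0.9, 0.2]
opening: 0.0432
```

Emit:
move_arm --motion "0.004 0 0 0; 0.003 0 0 0; 0 0 0 0; 0 0 0 0; 0 0 0 0"

```text
time: 43.83
ee_pos: [0.4666, -0.1685, 0.0227]
eef_rot: [1.269, 1.169, -1.269]
force: [-0.8, -0.6, 5.3]
opening: 0.0433
```

Emit:
move_arm --motion "0 0 0 0; 0 0 0 0; 0 0 0 0; 0 0 0 0; 0 0 0 0; 0 0 0 0; 0 0 0 0; -0.03 0 0 0; -0.07 0 0 0; -0.1 0 0 0; -0.12 0 0 0; -0.13 0 0 0" --gripper -0.6

```text
time: 44.83
ee_pos: [0.4653, -0.168, 0.1583]
eef_rot: [1.269, 1.172, -1.271]
force: [0.6, 0.2, -0.1]
opening: 0.0682
```

Emit:
move_arm --motion "-0.1 -0.06 0 0; -0.1 -0.1 0 0; -0.08 -0.1 0 0; -0.05 -0.1 0 0; 0 -0.1 0 0; 0 -0.06 0 0; 0 0 0 0; 0 0 0 0; 0 0 0 0"

```text
time: 45.58
ee_pos: [0.3122, -0.156, 0.2562]
eef_rot: [1.27, 1.168, -1.268]
force: [0.7, 0.1, 0.1]
opening: 0.0683
```

Run:
```python
from rig import env
import cv2, numpy as np
print(env.get_obs()["time"],env.get_obs()["ee_pos"])
for n in ("scene","top"):
    im=env.read_camera(n)[:,:,::-1]; cv2.imwrite(f"pics/{n}9_raw.png",im)
    c=im[205:275,140:385] if n=="top" else im[130:240,95:415]
    if n=="top": c=im[140:265,110:405]
    cv2.imwrite(f"pics/{n}9.png",cv2.resize(c,None,fx=800/c.shape[1],fy=800/c.shape[1],interpolation=cv2.INTER_CUBIC))
```

```text
45.5833 [ 0.31222549 -0.15596401  0.25621578]
```

View pics/top9.png

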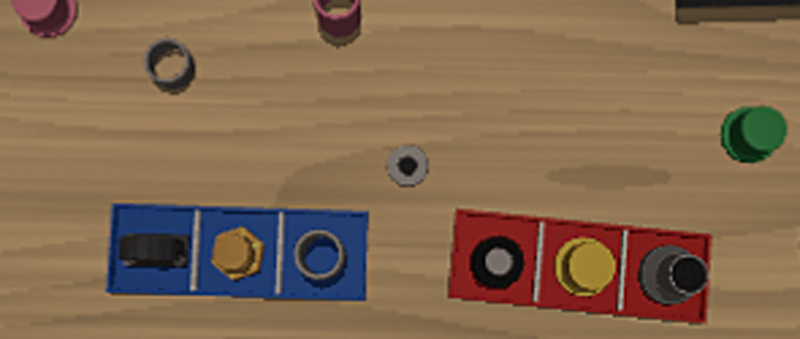

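View pics/scene9.png

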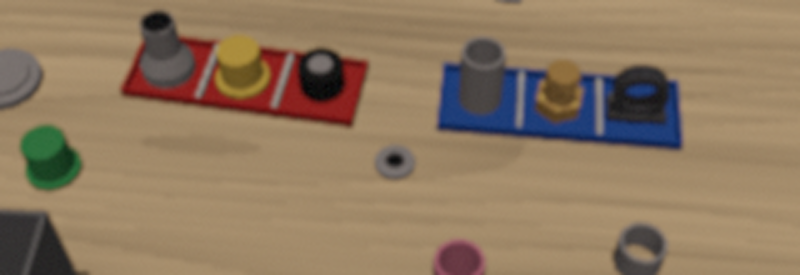

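All five parts stand upright in their bays in both views. Last, a numeric check against the bay centres.

Run:
```python
from plan import *
C=cam("top"); k=800/295
for n,u,v,z,t,y in [("sleeve",320,256,.074,"blue",-.08),("plug",236,250,.056,"blue",0),("clip",154,251,.05,"blue",.08),("reducer",689,273,.074,"red",-.08),("cap",588,262,.048,"red",0),("bush",498,261,.038,"red",.08)]:
    p=at_z(C,(110+u/k,140+v/k),z)[:2]; print(n,p.round(4),"off mm",((p-tray(t,y))*1000).round(1))
for n,u,v,z,p0 in [("short",171,62,.035,(.6487,.2271)),("green",761,128,.044,(.5956,-.3342))]:
    print(n,((at_z(C,(110+u/k,140+v/k),z)[:2]-p0)*1000).round(1))
print(env.job_done())
```

```text
sleeve [0.469  0.0751] off mm [-2.4 -1.5]
plug [0.4732 0.1519] off mm [ 0.9 -4.7]
clip [0.4709 0.2271] off mm [-2.2 -9.5]
reducer [ 0.4602 -0.2508] off mm [ 0.7 -3.6]
cap [ 0.4688 -0.1666] off mm [2.7 0.8]
bush [ 0.4684 -0.0858] off mm [-4.3  1.9]
short [ 0.4 -3.3]
green [0.5 3.5]
the job is handed in; nothing more can be done
None
```

All five parts are in their bays and released, and I handed the job in at about 46 s of the 128 s allowed; no verdict was reported.

- **Blue tray:** tall sleeve at y = -80 mm, plug at y = 0 and clip at y = +80 mm.
- **Red tray:** yellow cap at y = 0 and reducer at y = -80 mm, with the bush still at y = +80 mm.

**Last checks:**
- **Upright and seated:** the top and scene views show every part upright in its own bay. The wrist force showed each part touching the bay floor before I released it.
- **Position:** measured offsets from the bay centres were 1–5 mm for everything except the clip, against the 24 mm limit. The clip read about 10 mm off along y, although its release pose was within about 1 mm of the centre. I think that is mostly rough pixel reading on the dark ring, but I did not look into it further.
- **Parts to leave alone:** the short sleeve and green cap measured about 3.5 mm from their first readings, which is within my reading error. Neither was approached or touched. The bush measured about 5 mm from its bay centre and about 1 mm from its first reading.

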